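# Batch-stamp the caps and count the tray

### The arm

A 7-joint arm with a two-finger parallel gripper is mounted at the origin on a cart in front of the work surface, level with it; the furniture and walls round the work are solid. World frame = base frame: x ahead of the robot, y to its left, z up, the work surface at z = 0. Lengths are in m, angles in rad, forces in N, time in s.
With the tool pointing down it reaches from about 0.425 to 0.875 m from the base axis. Payload 4.7 kg.
Tool frame: the origin (TCP) lies at the very end of the fingers, on their centre line; the grasp point (between the pads) lies 19 mm behind it; z points along the fingers, y is the line along which they close (so a half turn about z gives the same grasp; the last joint's range is limited). The gripper opens to 87 mm and grips with 3 to 60 N. Pads are 19 mm wide; open, the fingers measure 117 mm over their backs; the gripper's body (75 mm by 190 mm) begins 51 mm behind the grasp point.
Start: joints at [1.302, 0.321, -0.07, 1.45, 0.023, 1.371, -0.057], TCP at [0.181, -0.624, 0.223] pointing down, gripper open.
Joint ranges: [-2.86, 2.86], [-0.3, 2.09], [-1.38, 1.24], [0.06, 2.45], [-1.56, 4.7], [0.09, 2.05], [-2.69, 2.69]. Speed limits (rad/s): [2.57, 2.57, 3.14, 3.14, 3.14, 3.14, 3.14].

### API

Orientations are given as a rotation vector (axis times angle).
In Python, from bench import ctrl, vision gives the robot as it stands.
- The arm moves only by the tool jog_arm, never from a script. Its argument "increments" is a list of rows, each an object of numbers: "tx", "ty", "tz": the shift along the tool's x, y, z in mm; "wx", "wy", "wz": the turn, a rotation vector about the tool's x, y, z in rad; "gripper": the opening, from 0 (shut) to 1 (fully open). In form: [{"tx": .., "ty": .., "tz": .., "wx": .., "wy": .., "wz": .., "gripper": ..}, ...]. A call has exactly 5 rows; each row is the pose to reach, as a shift and turn from the pose commanded when the call began, along the tool's axes at that moment; what a row does not reach only later rows make up. A row lasts 1/12 s, in which the tool goes at most 41.7 mm and 7.16 degrees, less where a joint would pass 70% of its speed; a pose out of reach is approached as far as the arm can. A call with a gripper value outside its range is refused whole. The fingers move at their own pace and stop on an object; "grip_force" is the grip in N (left out, the last holds). Time passes only in rows, so rows that repeat a pose let the fingers close, or fill a call up. It gives the time, the measured TCP pose, the force, the opening and the grip force at its end, in the units of the state.
- ctrl.get_state(): the state, without advancing time (a new reading comes with each control period).
- vision.get_image(name): name is "scene" or "top"; returns a dict with "color" (480x640x3 uint8, blue, green, red), "fx", "fy", "cx", "cy" (pixels), "k1" (the pictures are not rectified: a ray, as slopes to the right and down, at radius r is drawn at 1 + k1 r^2 times it, then the intrinsics apply), "extrinsics" (4x4, takes a point from world to camera coordinates). Camera axes: x right, y down, z forward; pixel columns grow to the right and rows downward; lengths in m; the calibration is good to about 2 mm. A picture is of the moment at which its call begins. There is no depth.
- ctrl.close_job(): hands the job in; it is judged then, once.
Trained networks look in the newest picture that a camera, given by its name, has taken for a name from the list of things; names that differ only in an ending like _2 or _b are one class to them, and where a whole thing is asked for, a point or a joint stands for the part that bears it (a point fixed in the world has none). Each returns a list of dicts, best first, with "conf" (0 to 1); they miss things now and then, are a little off and sometimes report something else, mostly with a low value. They report only what shows in the picture. A call takes as long as a camera call. They do not tell look-alikes from the thing itself.
- vision.spot_in(camera, thing): "bbox" ([left, top, right, bottom] in pixels, round what is visible of it).
The state is a dict: "time": time; "joint_positions": joint angles; "qd": joint speeds; "joint_torque": joint torques, N m; "position": TCP position; "tool_rot": TCP orientation; "ft_force": force on the tool from outside, world axes, zero at the start; "torque": the same for the moment, N m; "grip_width": opening from 0.0 (shut) to 1.0 (fully open); "grip_force": force on a finger pad.
Only numpy, scipy, OpenCV 4.12 (cv2) and the standard library are available. Lean on these libraries where they do the work, as an engineer would, in place of code of your own. Each camera call takes 0.05 s, during which the arm holds its last target. There are 200 camera calls.

### The job

Take the hand stamp by its turned handle, ink it with a square press on the open ink pad, then print the two caps in the tray that lie flat side up, the left one first and then the right one: set the stamp on the middle of the cap with its long side running along the tray, press firmly and evenly for a moment, and lift it straight off without sliding. Then stand the stamp upright inside its shallow metal rest and count the tray by pressing the counter's plunger down to its stop and letting it come up again. Leave the upturned cap unprinted, the ink pad's lid standing open, and the other things where they are.

Things in the scene. Friction and masses are not known exactly. Their poses are not given: they have to be found in the camera images.
- stamp: hand stamp standing upright left or right of the tray, 88 mm high, about 0.1 kg, yaw within 1.3 rad: block 26 (x) by 56 (y) by 31 mm high, printing face underneath; above it a round turned wooden handle, up to 30 mm across, thickest near the top (grip it 60 to 75 mm above the face). Origin at the centre of the printing face, z up. Either way round prints equally well
- ink_pad: fixed open ink pad tin, 66 (x) by 100 mm (y); origin at the centre of its underside; rigid inking surface 10 mm above it. The lid, hinged on the +x edge (x = 33 mm, 13 mm high), stands up about 80 mm high, leaning up to 25 mm outward. Set the whole stamp face on the pad, its long side along the pad's y, and press with 5 to 20 N
- ink_pad_lid (a joint): hinge of the ink pad's lid, rad: 0 shut, 1.92 open against its stop (leaning back 20 degrees past upright). It starts open and must not be knocked below 1.2
- cap_tray: fixed grey tray with three cells in a row along its y axis, 100 mm (x) by 290 mm (y), walls 14 mm high and 5 mm thick, floor 5 mm thick, cells 90 mm square with centres at y = -95, 0 and +95 mm; origin at the centre of its underside. +y is the robot's left, yaw within 0.25 rad. The caps' tops stand 25 mm above the worktop
- cap_flat_a: screw cap, 85 mm across, 20 mm high, loose in a cell of the tray (about 2.5 mm play all round); origin at the centre of its underside, z up; it lies flat closed side up and is to be printed; any of the three cells
- cap_flat_b: screw cap, 85 mm across, 20 mm high, loose in a cell of the tray (about 2.5 mm play all round); origin at the centre of its underside, z up; it lies flat closed side up and is to be printed; any of the three cells
- cap_upturned: screw cap, 85 mm across, 20 mm high, loose in a cell of the tray (about 2.5 mm play all round); origin at the centre of its underside, z up; it lies hollow side up, rim and inside showing; not to be touched with the stamp; any of the three cells
- stamp_rest: fixed shallow aluminium tray with black rubber floor, outside 52 mm (x) by 82 mm (y), inside 46 by 76 mm, lip 9 mm high, floor 3 mm above the origin, which is at the centre of its underside. The stamp's 56 mm side goes along its y, either way round
- counter: fixed grey desk counter, 64 mm (x) by 80 mm (y), body 32 mm high, with a dark window on the -x face; origin at the centre of its underside, the plunger in the middle of its top
- plunger (a joint): travel of the counter's plunger, m: 0 up, 0.008 down at its stop; spring force 2 N at the start, 5.2 N at the stop, returns by itself
- plunger_top (a point): centre of the top of the plunger's steel head, 24 mm across, 50 mm above the worktop when up; pressed straight down
- jar_left: closed jar, 86 mm across, 94 mm high, loose bystander at the left; origin at the centre of its underside
- jar_right: closed jar, 86 mm across, 94 mm high, loose bystander at the right; origin at the centre of its underside
- sanitiser: pump bottle, 54 x 61 mm, 168 mm high, loose bystander in front of the tray; origin at the centre of its underside
- marker: marker pen lying in front of the tray, 15 x 135 x 13 mm, bystander; origin at the centre of its underside
- tape_roll: roll of tape lying flat, 92 mm across, 24 mm high, bystander fixed at the far right; origin at the centre of its underside
- label_roll: roll of labels, 84 mm across, 50 mm high, bystander fixed behind the tray; origin at the centre of its underside
- weight: scale weight with a knob, 27 mm across, 52 mm high, bystander in front of the tray; origin at the centre of its underside
Mind the look-alikes: they are no part of the job. Leave any turquoise look-alike of the cap_flat_a alone.

How it is judged:
By the outcome, as a careful person would: the job done as asked, in the order asked, and still so for the second after the job is handed in, with the robot touching nothing.
It also fails if it takes over 70 s, if anything falls off the work surface, if the arm or the gripper's body presses on something with over 40 N, if the wrist force passes 120 N, or if a joint passes its speed limit or range.

## Working session

There is one attempt and no reset: what is moved stays moved. The work goes in short steps, Python scripts to look and compute and a tool call to move; the robot and the scene stay as the last step left them, time stands still between calls to the robot, and variables do not carry over. Pictures are saved under pics/ and viewed, at most 10 in all, crops included, and the job is handed in when it is done.

Besides the shell and the picture viewer there is one more tool, called after ">>>" by a JSON object that holds its "name" and its "arguments". jog_arm: Moves the arm, as the interface text tells. Its arguments: {"type":"object","properties":{"increments":{"type":"array"},"grip_force":{"type":"number"}},"required":["increments"]}

```bash
mkdir -p pics; python3 - <<'E'
from bench import ctrl, vision
import cv2
s=ctrl.get_state(); print({k:s[k] for k in('time','position','tool_rot','grip_width','ft_force')})
for c in('scene','top'):
    im=vision.get_image(c); cv2.imwrite(f'pics/{c}0.png',im['color'])
    print(c,im['fx'],im['fy'],im['cx'],im['cy'],im['k1'],im['extrinsics'])
for t in('stamp','ink_pad','ink_pad_lid','cap_tray','cap_flat_a','cap_upturned','stamp_rest','counter','plunger','label_roll'):
    for c in ('top','scene'):
        print(t,c,[([round(x) for x in d['bbox']],round(d['conf'],2)) for d in vision.spot_in(c,t)])
E
```

```text
{'time': 0.0, 'position': array([ 0.18116523, -0.6236939 ,  0.22148418]), 'tool_rot': array([-3.10844496e+00, -4.42549541e-01,  6.16924494e-04]), 'grip_width': 1.001973992319612, 'ft_force': array([-0.21546891, -0.19227472, -0.48101691])}
scene 468.0317902328477 468.0317902328477 314.2150834177123 239.30789176786305 -0.0907050569356571 [[-0.82824112 -0.56036284  0.00318383  0.49893229]
 [-0.3918213   0.57504869 -0.71818874  0.24162758]
 [ 0.40061543 -0.59608094 -0.69584107  0.96773084]
 [ 0.          0.          0.          1.        ]]
top 452.7314658947842 452.7314658947842 317.5258234666856 237.65751895851614 -0.01764680878607793 [[-1.58656311e-02 -9.99871661e-01 -2.22356159e-03  6.66619149e-02]
 [-9.91816714e-01  1.60194923e-02 -1.26660895e-01  5.64118257e-01]
 [ 1.26680260e-01  1.95810512e-04 -9.91943584e-01  1.08617100e+00]
 [ 0.00000000e+00  0.00000000e+00  0.00000000e+00  1.00000000e+00]]
stamp top [([461, 228, 491, 248], 0.84)]
stamp scene [([314, 218, 347, 247], 0.69), ([379, 155, 397, 182], 0.57)]
ink_pad top [([471, 270, 520, 312], 0.23)]
ink_pad scene [([197, 289, 258, 3
[... 469 characters left out ...]
, ([343, 310, 349, 329], 0.62)]
cap_upturned top [([268, 235, 299, 269], 0.82)]
cap_upturned scene [([288, 266, 323, 300], 0.9)]
stamp_rest top [([188, 267, 222, 294], 0.89), ([417, 285, 426, 293], 0.48)]
stamp_rest scene [([339, 306, 350, 332], 0.66)]
counter top [([399, 275, 437, 306], 0.6), ([341, 216, 370, 252], 0.56), ([462, 226, 491, 247], 0.25)]
counter scene [([389, 202, 422, 236], 0.83)]
plunger top [([418, 286, 427, 294], 0.4)]
plunger scene [([409, 208, 409, 213], 0.42), ([340, 145, 370, 167], 0.32)]
label_roll top [([303, 227, 338, 259], 0.74), ([341, 159, 376, 194], 0.56), ([258, 210, 380, 275], 0.44)]
label_roll scene [([267, 190, 302, 224], 0.77), ([315, 219, 348, 246], 0.63)]
```

View pics/top0.png

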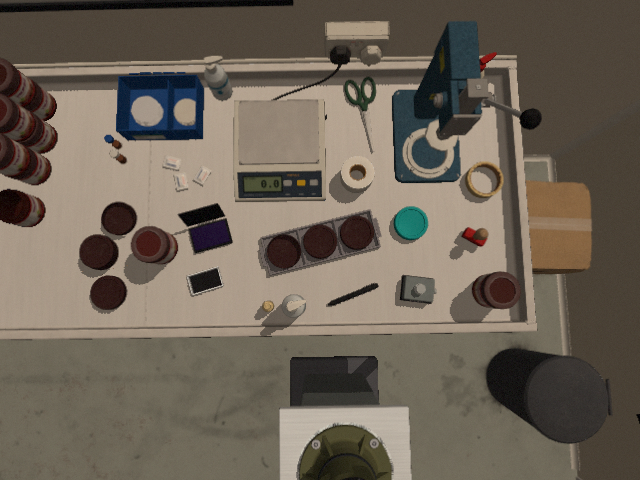

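View pics/scene0.png

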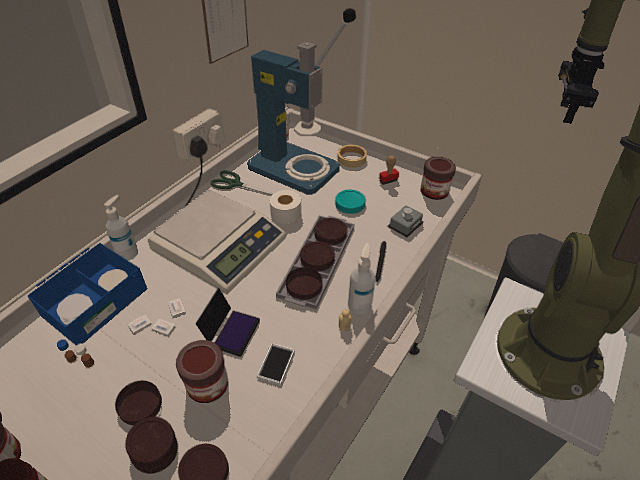

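The top view shows the tray around (320,243), with the stamp at (476,237), the pad at (210,232) and its lid at (203,215). The rest is at (205,281) and the counter at (417,289). I'll zoom in on the caps, stamp, pad and rest.

```bash
cat > h.py <<'E'
import numpy as np, cv2
from bench import ctrl, vision
def cam(c): return vision.get_image(c)
def P(im,X):
    E=im['extrinsics']; X=np.atleast_2d(X)@E[:3,:3].T+E[:3,3]
    s=X[:,:2]/X[:,2:]; s=s*(1+im['k1']*(s**2).sum(1,keepdims=True))
    return s*im['fx']+[im['cx'],im['cy']]
def W(im,uv,z):
    K=np.array([[im['fx'],0,im['cx']],[0,im['fy'],im['cy']],[0,0,1]])
    d0=(np.atleast_2d(uv)-[im['cx'],im['cy']])/im['fx']; s=d0.copy()
    for _ in range(20): s=d0/(1+im['k1']*(s**2).sum(1,keepdims=True))
    E=np.array(im['extrinsics']); R=E[:3,:3]; o=-R.T@E[:3,3]
    r=np.c_[s,np.ones(len(s))]@R
    return o+r*((z-o[2])/r[:,2:])
E
python3 - <<'E'
from h import *
im=cam('top')['color']; sc=cam('scene')['color']
r=lambda i,x0,y0,x1,y1,k:cv2.resize(i[y0:y1,x0:x1],None,fx=k,fy=k,interpolation=cv2.INTER_CUBIC)
a=r(im,250,200,390,290,5)   # tray 700x450
cv2.imwrite('pics/tray.png',np.vstack([a]))
b=np.hstack([r(im,170,195,240,305,5),r(im,395,195,505,305,4)[:,:].copy() if 0 else cv2.copyMakeBorder(r(im,395,215,495,305,4),0,550-360,0,0,cv2.BORDER_CONSTANT)])
cv2.imwrite('pics/things.png',b); print(b.shape)
E
```

```text
(550, 750, 3)
```

View pics/tray.png

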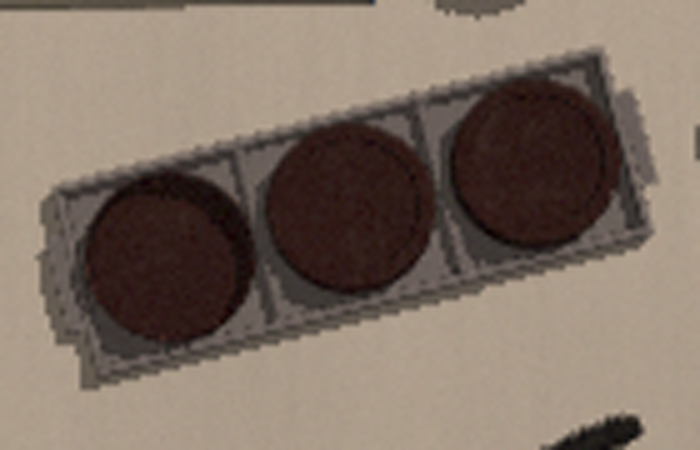

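View pics/things.png

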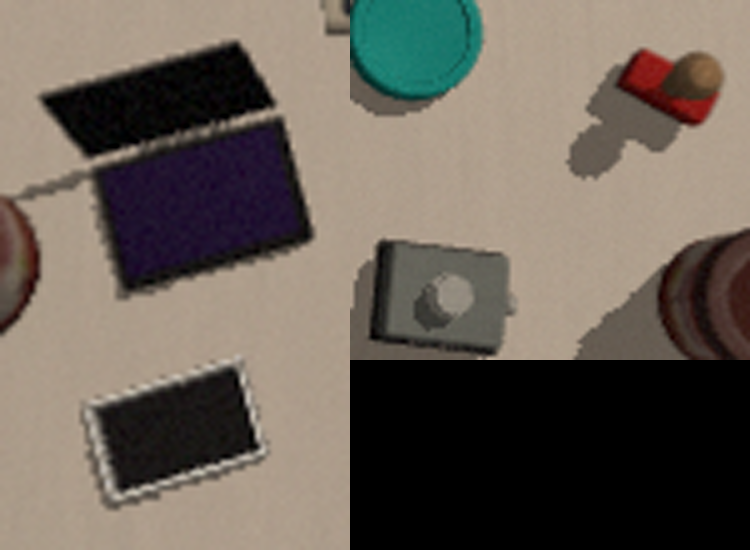

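Only the left cap is hollow side up. That means I print the middle cap, around (320,241), first and then the right one, around (357,232). The stamp's block runs from upper left to lower right at (476,237). Next I'll get metric poses from colour masks.

```bash
python3 - <<'E'
from h import *
top=cam('top'); sc=cam('scene')
def big(im,roi,k=8):
    x0,y0,x1,y1=roi; return cv2.resize(im['color'][y0:y1,x0:x1],None,fx=k,fy=k,interpolation=cv2.INTER_CUBIC)
def toim(p,roi,k=8): return (np.array(p)+.5)/k-.5+np.array(roi[:2])
def largest(m):
    cs,_=cv2.findContours(m.astype(np.uint8),cv2.RETR_EXTERNAL,cv2.CHAIN_APPROX_NONE); return max(cs,key=cv2.contourArea)[:,0]
def rect(im,roi,f,z,n):
    c=largest(f(big(im,roi).astype(int))); w=W(im,toim(c,roi),z)[:,:2]
    (cx,cy),(a,b),t=cv2.minAreaRect((w*1000).astype(np.float32))
    if a>b: a,b,t=b,a,t+90   # b long ; a-axis at angle t
    print(n,'c',round(cx,1),round(cy,1),'short,long',round(a,1),round(b,1),'yaw(short axis) rad',round(np.radians((t+90)%180-90),3), 'polyarea',round(cv2.contourArea((w*1000).astype(np.float32))))
B=lambda p:p[...,0]; G=lambda p:p[...,1]; R=lambda p:p[...,2]
for thr in(50,65,80): rect(top,(183,215,240,258),lambda p:(p.sum(2)<3*thr),0.012,'pad dark %d'%thr)
rect(top,(183,215,240,258),lambda p:(B(p)>R(p)+12),0.010,'pad purple')
for thr in(70,100): rect(top,(180,262,230,300),lambda p:(G(p)<thr),0.006,'rest dark %d'%thr)
rect(top,(180,262,230,300),lambda p:(R(p)-B(p)<14)&(p.sum(2)>0)&((G(p)<100)|(G(p)>165)),0.009,'rest outer')
rect(top,(455,222,500,255),lambda p:(R(p)>110)&(G(p)<55),0.031,'stamp red')
def circ(im,roi,f,z,n):
    c=largest(f(big(im,roi).astype(int))); w=W(im,toim(c,roi),z)[:,:2]*1000
    w=cv2.convexHull(w.astype(np.float32)); (x,y),r=cv2.minEnclosingCircle(w); e=cv2.fitEllipse(w)
    print(n,round(x,1),round(y,1),round(r,1),'ell',np.round(e[0],1),np.round(e[1],1))
dark=lambda p:(R(p)<75)&(R(p)-B(p)>14)
circ(top,(301,222,338,261),dark,.025,'mid'); circ(top,(339,214,376,251),dark,.025,'right')
circ(sc,(300,240,338,273),dark,.025,'mid sc'); circ(sc,(315,216,349,246),dark,.025,'right sc')
p=big(top,(255,205,385,280)).astype(int)
# stamp handle
hd=lambda p:(R(p)>85)&(R(p)-B(p)>35)&(G(p)>60)&(R(p)-G(p)>18)
circ(top,(470,222,495,245),hd,.08,'handle top'); circ(sc,(375,152,400,190),hd,.08,'handle sc')
pl=lambda p:(G(p)>140)&(R(p)-B(p)<25)
circ(top,(411,280,428,296),pl,.05,'plunger')
for thr in (110,):
    rect(top,(398,272,441,308),lambda p:(R(p)-B(p)<12),.032,'counter')
for c in('top','scene'):
    i=top if c=='top' else sc
    print(c,'tcp px',P(i,[ [.65,0,0]]))
E
```

```text
pad dark 50 c 578.7 330.5 short,long 67.7 99.7 yaw(short axis) rad 0.261 polyarea 6398
pad dark 65 c 578.6 330.7 short,long 69.6 100.7 yaw(short axis) rad 0.263 polyarea 6612
pad dark 80 c 594.8 338.8 short,long 107.5 108.6 yaw(short axis) rad 0.271 polyarea 8837
pad purple c 580.1 331.9 short,long 54.8 88.6 yaw(short axis) rad 0.261 polyarea 4369
rest dark 70 c 465.0 342.9 short,long 44.7 74.1 yaw(short axis) rad 0.282 polyarea 3127
rest dark 100 c 465.1 343.1 short,long 46.0 75.6 yaw(short axis) rad 0.285 polyarea 3301
rest outer c 465.0 342.4 short,long 45.8 75.4 yaw(short axis) rad 0.284 polyarea 3263
stamp red c 571.9 -322.3 short,long 21.0 21.6 yaw(short axis) rad 1.079 polyarea 376
mid 558.2 51.8 43.2 ell [558.4  51.8] [84.2 85.7]
right 579.1 -40.8 43.5 ell [579.7 -41.1] [84.9 85.3]
mid sc 551.9 55.3 60.5 ell [556.7  55.8] [ 83.5 117.8]
right sc 582.1 -26.2 58.6 ell [578.8 -29.3] [ 85.9 115.9]
handle top 557.4 -337.9 20.8 ell [ 558.3 -338.5] [24.8 42. ]
handle sc 563.7 -335.9 23.6 ell [ 564.7 -335.8] [25.7 46.5]
plunger 435.7 -184.0 5.9 ell [ 434.9 -183.9] [ 8.6 12.9]
counter c 434.1 -183.9 short,long 62.1 82.6 yaw(short axis) rad -0.132 polyarea 4707
top tcp px [[339.35518288 206.44805384]]
scene tcp px [[299.19227421 234.33276023]]
```

```bash
cat >> h.py <<'E'
from scipy.spatial.transform import Rotation as Ro
def mv(x,y,z,yaw):
    """tool-frame shift (mm) and turn to a tool-down pose whose x axis is at yaw (mod pi)"""
    s=ctrl.get_state(); R=Ro.from_rotvec(s['tool_rot']); t=R.inv().apply(np.array([x,y,z])-s['position'])*1000
    w=min(((R.inv()*Ro.from_euler('z',yaw+k*np.pi)*Ro.from_euler('x',np.pi)).as_rotvec() for k in(0,1)),key=np.linalg.norm)
    print('pos',s['position'].round(4),'F',s['ft_force'].round(1),'t',round(s['time'],2),'->',t.round(1),w.round(3))
E
cat > stampfit.py <<'E'
from h import *
from scipy.optimize import minimize
def fit(ims,rois,x0,z0,k=6):
    data=[]
    for im,(a,b,c,d) in zip(ims,rois):
        p=cv2.resize(im['color'][b:d,a:c],None,fx=k,fy=k,interpolation=cv2.INTER_CUBIC).astype(int)
        B,G,R=p[...,0],p[...,1],p[...,2]
        red=(R>60)&(R>2.2*G); wood=(R>1.25*G)&(R>1.4*B)&~red
        wood=cv2.dilate(wood.astype(np.uint8),np.ones((k//2,k//2)))>0
        data.append((im,(a,b),red,wood))
    def cost(q):
        x,y,t=q[0]/1000,q[1]/1000,q[2]/30; c,s=np.cos(t),np.sin(t); J=0
        X=np.array([[x+c*u-s*v,y+s*u+c*v,z0+w] for u in(-.013,.013) for v in(-.028,.028) for w in(0,.031)])
        for im,o,red,wood in data:
            uv=((P(im,X)-o+.5)*k-.5)*16
            m=np.zeros(red.shape,np.uint8); cv2.fillConvexPoly(m,cv2.convexHull(uv.astype(np.int32)),1,shift=4)
            J+=((m>0)!=red)[~wood].sum()
        return J
    r=min((minimize(cost,[x0[0]*1000,x0[1]*1000,t*30],method='Nelder-Mead',options=dict(initial_simplex=np.array([[x0[0]*1000,x0[1]*1000,t*30]]*4)+np.array([[0]*3,[8,0,0],[0,8,0],[0,0,8]]))) for t in x0[2:]),key=lambda r:r.fun)
    print('stamp x,y mm',r.x[:2].round(1),'yaw',round(r.x[2]/30,3),'cost',r.fun,[d[2].sum() for d in data]); return r.x
E
python3 - <<'E'
from stampfit import *
top=cam('top'); sc=cam('scene')
rt=(455,222,500,262); rs=(365,148,412,195)
fit([top],[rt],(.56,-.33,-.5,-.3,-.8),0); fit([sc],[rs],(.56,-.33,-.5,-.3,-.8),0); fit([top,sc],[rt,rs],(.56,-.33,-.5,-.3,-.8),0)
# tray: threshold away from beige
x0,y0,x1,y1=255,203,385,282
p=cv2.resize(top['color'][y0:y1,x0:x1],None,fx=6,fy=6,interpolation=cv2.INTER_CUBIC)
m=(p[...,2]<125).astype(np.uint8)
m=cv2.morphologyEx(m,cv2.MORPH_OPEN,np.ones((9,9)))
cs,_=cv2.findContours(m,0,2); c=max(cs,key=cv2.contourArea)[:,0]
w=W(top,(c+.5)/6-.5+[x0,y0],.007)[:,:2]*1000
print('tray',cv2.minAreaRect(w.astype(np.float32)))
mv(.565,-.336,.2,-.5)
E
```

```text
stamp x,y mm [ 565.2 -338.7] yaw -0.463 cost 725.0 [np.int64(5646)]
stamp x,y mm [ 569.6 -350.2] yaw -0.252 cost 1377.0 [np.int64(5808)]
stamp x,y mm [ 565.8 -340.3] yaw -0.37 cost 3034.0 [np.int64(5646), np.int64(5808)]
tray ((554.3021850585938, 54.82063293457031), (106.8533935546875, 317.55255126953125), 13.498054504394531)
pos [ 0.1814 -0.6242  0.2226] F [-0.   0.7 -1.5] t 1.4 -> [ 448.8 -169.7   22.5] [0.    0.    0.783]
```

>>> {"name": "jog_arm", "arguments": {"increments": [{"tx":39,"ty":-15,"wz":0.07,"gripper":1},{"tx":78,"ty":-30,"wz":0.14,"gripper":1},{"tx":117,"ty":-45,"wz":0.21,"gripper":1},{"tx":156,"ty":-60,"wz":0.28,"gripper":1},{"tx":195,"ty":-74,"wz":0.35,"gripper":1}], "grip_force": 25}}

```text
validation failed for argument at $.in...
```

```bash
python3 -c "
from h import *
mv(.565,-.338,.2,-.45)"
```

```text
pos [ 0.1814 -0.6242  0.2226] F [-0.   0.7 -1.5] t 1.4 -> [ 448.3 -167.8   22.5] [0.    0.    0.733]
```

>>> {"name": "jog_arm", "arguments": {"increments": [{"tx":39,"ty":-15,"tz":0,"wx":0,"wy":0,"wz":0.07,"gripper":1},{"tx":78,"ty":-30,"tz":0,"wx":0,"wy":0,"wz":0.14,"gripper":1},{"tx":117,"ty":-45,"tz":0,"wx":0,"wy":0,"wz":0.21,"gripper":1},{"tx":156,"ty":-60,"tz":0,"wx":0,"wy":0,"wz":0.28,"gripper":1},{"tx":195,"ty":-74,"tz":0,"wx":0,"wy":0,"wz":0.35,"gripper":1}], "grip_force": 25}}

```text
time: 1.82
position: [0.349, -0.4975, 0.2229]
tool_rot: [3.139, -0.112, 0.0]
ft_force: [0.3, -0.3, 0.2]
grip_width: 0.998
grip_force: 0.0
```

```bash
python3 -c "
from h import *
mv(.565,-.338,.2,-.45)"
```

```text
pos [ 0.349  -0.4975  0.2229] F [ 0.3 -0.3  0.2] t 1.82 -> [ 204.1 -174.5   22.9] [ 0.    -0.     0.379]
```

>>> {"name": "jog_arm", "arguments": {"increments": [{"tx":30,"ty":-26,"tz":4,"wx":0,"wy":0,"wz":0.06,"gripper":1},{"tx":60,"ty":-52,"tz":8,"wx":0,"wy":0,"wz":0.12,"gripper":1},{"tx":90,"ty":-78,"tz":12,"wx":0,"wy":0,"wz":0.18,"gripper":1},{"tx":120,"ty":-104,"tz":16,"wx":0,"wy":0,"wz":0.24,"gripper":1},{"tx":150,"ty":-130,"tz":20,"wx":0,"wy":0,"wz":0.3,"gripper":1}]}}

```text
time: 2.23
position: [0.5075, -0.378, 0.2027]
tool_rot: [3.087, -0.578, 0.001]
ft_force: [0.4, -0.6, 0.6]
grip_width: 0.998
grip_force: 0.0
```

```bash
python3 -c "
from h import *
mv(.565,-.338,.14,-.45)"
```

```text
pos [ 0.5075 -0.378   0.2027] F [ 0.4 -0.6  0.6] t 2.23 -> [ 39.1 -58.1  62.7] [ 0.    -0.001  0.08 ]
```

>>> {"name": "jog_arm", "arguments": {"increments": [{"tx":18,"ty":-27,"tz":10,"wx":0,"wy":0,"wz":0.03,"gripper":1},{"tx":39,"ty":-58,"tz":20,"wx":0,"wy":0,"wz":0.08,"gripper":1},{"tx":39,"ty":-58,"tz":45,"wx":0,"wy":0,"wz":0.08,"gripper":1},{"tx":39,"ty":-58,"tz":63,"wx":0,"wy":0,"wz":0.08,"gripper":1},{"tx":39,"ty":-58,"tz":63,"wx":0,"wy":0,"wz":0.08,"gripper":1}]}}

```text
time: 2.65
position: [0.5615, -0.3369, 0.1347]
tool_rot: [-3.062, 0.693, 0.012]
ft_force: [-1.3, 0.7, -1.6]
grip_width: 1.006
grip_force: 0.0
```

```bash
python3 - <<'E'
from h import *
mv(.565,-.338,.05,-.45)
t=cam('top'); s=cam('scene'); T=ctrl.get_state()['position']
for i,n in((t,'t'),(s,'s')): print(n,P(i,[T]))
r=lambda i,x,y:cv2.resize(i['color'][y-30:y+30,x-30:x+30],None,fx=6.5,fy=6.5,interpolation=cv2.INTER_CUBIC)
cv2.imwrite('pics/near.png',np.hstack([r(t,480,235),r(s,388,165)]))
E
```

```text
pos [ 0.5615 -0.3369  0.1347] F [-1.3  0.7 -1.6] t 2.65 -> [ 4.3 -0.5 84.7] [-0.001  0.008  0.005]
t [[493.27548441 230.06626894]]
s [[394.19678084 141.2106812 ]]
```

View pics/near.png

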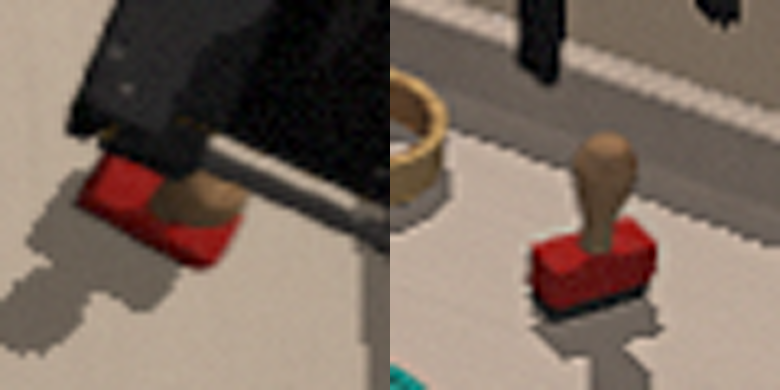

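```bash
sed -i 's/for w in(0,.031)/for w in(.006,.031)/' stampfit.py; python3 - <<'E'
from stampfit import *
top=cam('top'); sc=cam('scene'); top['color']=cv2.imread('pics/top0.png'); sc['color']=cv2.imread('pics/scene0.png')
rt=(455,222,500,262); rs=(365,148,412,195); g=(.56,-.33,-.5,-.3,-.8)
a=fit([top],[rt],g,0); b=fit([sc],[rs],g,0); fit([top,sc],[rt,rs],g,0)
# handle top point check: axis at z=.088-ish
for q in (a,b): print(P(top,[[q[0]/1e3,q[1]/1e3,.073]]),P(sc,[[q[0]/1e3,q[1]/1e3,.073]]))
E
```

```text
stamp x,y mm [ 564.5 -337.4] yaw -0.507 cost 325.0 [np.int64(5675)]
stamp x,y mm [ 567.9 -344.4] yaw -0.337 cost 761.0 [np.int64(5825)]
stamp x,y mm [ 565.6 -339.3] yaw -0.394 cost 1714.0 [np.int64(5675), np.int64(5825)]
[[481.89194587 233.33537938]] [[390.68166634 161.0120934 ]]
[[484.70334728 231.88738739]] [[390.74165642 159.49271073]]
```

>>> {"name": "jog_arm", "arguments": {"increments": [{"tx":4,"ty":1,"tz":22,"wx":0,"wy":0.008,"wz":0,"gripper":1},{"tx":4,"ty":1,"tz":44,"wx":0,"wy":0.008,"wz":0,"gripper":1},{"tx":4,"ty":1,"tz":66,"wx":0,"wy":0.008,"wz":0,"gripper":1},{"tx":4,"ty":1,"tz":80,"wx":0,"wy":0.008,"wz":0,"gripper":1},{"tx":4,"ty":1,"tz":80,"wx":0,"wy":0.008,"wz":0,"gripper":1}]}}

```text
time: 3.27
position: [0.5647, -0.3415, 0.0573]
tool_rot: [3.062, -0.698, 0.006]
ft_force: [0.3, -0.1, 0.2]
grip_width: 0.998
grip_force: 0.0
```

```bash
python3 -c "
from h import *
mv(.565,-.3385,.048,-.45)"
```

```text
pos [ 0.5647 -0.3415  0.0573] F [ 0.3 -0.1  0.2] t 3.27 -> [-1.  -2.8  9.3] [-0.    -0.004  0.002]
```

>>> {"name": "jog_arm", "arguments": {"increments": [{"tx":0,"ty":-3,"tz":7,"wx":0,"wy":0,"wz":0,"gripper":1},{"tx":0,"ty":-3,"tz":7,"wx":0,"wy":0,"wz":0,"gripper":0.6},{"tx":0,"ty":-3,"tz":7,"wx":0,"wy":0,"wz":0,"gripper":0.45},{"tx":0,"ty":-3,"tz":7,"wx":0,"wy":0,"wz":0,"gripper":0.2},{"tx":0,"ty":-3,"tz":7,"wx":0,"wy":0,"wz":0,"gripper":0.2}], "grip_force": 30}}

```text
time: 3.68
position: [0.5686, -0.3394, 0.0538]
tool_rot: [3.061, -0.696, 0.015]
ft_force: [0.1, -0.3, 0.3]
grip_width: 0.78
grip_force: 0.0
```

>>> {"name": "jog_arm", "arguments": {"increments": [{"tx":0,"ty":0,"tz":0,"wx":0,"wy":0,"wz":0,"gripper":0.1},{"tx":0,"ty":0,"tz":0,"wx":0,"wy":0,"wz":0,"gripper":0.1},{"tx":0,"ty":0,"tz":0,"wx":0,"wy":0,"wz":0,"gripper":0.1},{"tx":0,"ty":0,"tz":0,"wx":0,"wy":0,"wz":0,"gripper":0.1},{"tx":0,"ty":0,"tz":0,"wx":0,"wy":0,"wz":0,"gripper":0.1}], "grip_force": 30}}

```text
time: 4.1
position: [0.5679, -0.3391, 0.0525]
tool_rot: [3.062, -0.696, 0.012]
ft_force: [0.8, -0.2, 0.2]
grip_width: 0.402
grip_force: 0.0
```

```bash
python3 -c "
from h import *
mv(.565,-.3385,.048,-.45)"
```

```text
pos [ 0.5679 -0.3391  0.0525] F [ 0.8 -0.2  0.2] t 4.1 -> [-2.9  0.7  4.5] [ 0.    -0.008  0.003]
```

>>> {"name": "jog_arm", "arguments": {"increments": [{"tx":-3,"ty":1,"tz":4,"wx":0,"wy":-0.008,"wz":0,"gripper":0.35},{"tx":-3,"ty":1,"tz":4,"wx":0,"wy":-0.008,"wz":0,"gripper":0.2},{"tx":-3,"ty":1,"tz":4,"wx":0,"wy":-0.008,"wz":0,"gripper":0.1},{"tx":-3,"ty":1,"tz":4,"wx":0,"wy":-0.008,"wz":0,"gripper":0.1},{"tx":-3,"ty":1,"tz":4,"wx":0,"wy":-0.008,"wz":0,"gripper":0.1}], "grip_force": 30}}

```text
time: 4.52
position: [0.5647, -0.3386, 0.0483]
tool_rot: [-3.063, 0.697, 0.0]
ft_force: [0.5, 0.2, -1.5]
grip_width: 0.303
grip_force: 29.8
```

>>> {"name": "jog_arm", "arguments": {"increments": [{"tx":0,"ty":0,"tz":0,"wx":0,"wy":0,"wz":0,"gripper":0.1},{"tx":0,"ty":0,"tz":-15,"wx":0,"wy":0,"wz":0,"gripper":0.1},{"tx":0,"ty":0,"tz":-50,"wx":0,"wy":0,"wz":0,"gripper":0.1},{"tx":0,"ty":0,"tz":-90,"wx":0,"wy":0,"wz":0,"gripper":0.1},{"tx":0,"ty":0,"tz":-120,"wx":0,"wy":0,"wz":0,"gripper":0.1}], "grip_force": 30}}

```text
time: 4.93
position: [0.5653, -0.3388, 0.1713]
tool_rot: [3.063, -0.696, 0.003]
ft_force: [1.1, -0.9, -0.0]
grip_width: 0.302
grip_force: 29.8
```

```bash
python3 -c "
from h import *
mv(.58,.3315,.175,.262)"
```

```text
pos [ 0.5653 -0.3388  0.1713] F [ 1.1 -0.9 -0. ] t 4.93 -> [-276.6 -610.8   -4.3] [ 0.001 -0.002 -0.709]
```

>>> {"name": "jog_arm", "arguments": {"increments": [{"tx":-16,"ty":-36,"tz":-2,"wx":0,"wy":0,"wz":-0.04,"gripper":0.1},{"tx":-32,"ty":-72,"tz":-4,"wx":0,"wy":0,"wz":-0.08,"gripper":0.1},{"tx":-49,"ty":-109,"tz":-4,"wx":0,"wy":0,"wz":-0.12,"gripper":0.1},{"tx":-65,"ty":-145,"tz":-4,"wx":0,"wy":0,"wz":-0.16,"gripper":0.1},{"tx":-82,"ty":-182,"tz":-4,"wx":0,"wy":0,"wz":-0.21,"gripper":0.1}], "grip_force": 30}}

```text
time: 5.35
position: [0.5694, -0.1376, 0.1729]
tool_rot: [3.119, -0.369, 0.001]
ft_force: [2.0, -0.7, -1.8]
grip_width: 0.302
grip_force: 29.8
```

>>> {"name": "jog_arm", "arguments": {"increments": [{"tx":-9,"ty":-39,"tz":0,"wx":0,"wy":0,"wz":-0.04,"gripper":0.1},{"tx":-17,"ty":-78,"tz":0,"wx":0,"wy":0,"wz":-0.08,"gripper":0.1},{"tx":-26,"ty":-117,"tz":0,"wx":0,"wy":0,"wz":-0.12,"gripper":0.1},{"tx":-35,"ty":-156,"tz":0,"wx":0,"wy":0,"wz":-0.16,"gripper":0.1},{"tx":-43,"ty":-195,"tz":0,"wx":0,"wy":0,"wz":-0.21,"gripper":0.1}]}}

```text
time: 5.77
position: [0.5732, 0.0624, 0.1729]
tool_rot: [3.141, -0.04, 0.001]
ft_force: [0.5, -0.1, -0.5]
grip_width: 0.305
grip_force: 29.8
```

```bash
python3 -c "
from h import *
mv(.58,.3315,.175,.262)"
```

```text
pos [0.5732 0.0624 0.1729] F [ 0.5 -0.1 -0.5] t 5.77 -> [   0.  -269.2   -2.3] [ 0.001 -0.001 -0.287]
```

```bash
python3 - <<'E'
from stampfit import *
for _ in range(4): sc=cam('scene')
top=cam('top'); s=ctrl.get_state(); T=s['position']; print(T,2*np.arctan2(s['tool_rot'][1],s['tool_rot'][0]))
q=P(sc,[T+[0,0,-.03]])[0].astype(int); r=(q[0]-35,q[1]-35,q[0]+35,q[1]+35)
g=(T[0],T[1],-.06,.15,-.2)
fit([sc],[r],g,T[2]-.048)
qt=P(top,[T+[0,0,-.03]])[0].astype(int)
c=lambda i,q:cv2.resize(i['color'][q[1]-35:q[1]+35,q[0]-35:q[0]+35],None,fx=5.5,fy=5.5,interpolation=cv2.INTER_CUBIC)
cv2.imwrite('pics/hand.png',np.hstack([c(top,qt),c(sc,q)]))
E
```

```text
[0.57357769 0.06005358 0.17248276] -0.027072298508357434
stamp x,y mm [576.9  62.3] yaw -0.044 cost 1663.0 [np.int64(9460)]
```

View pics/hand.png

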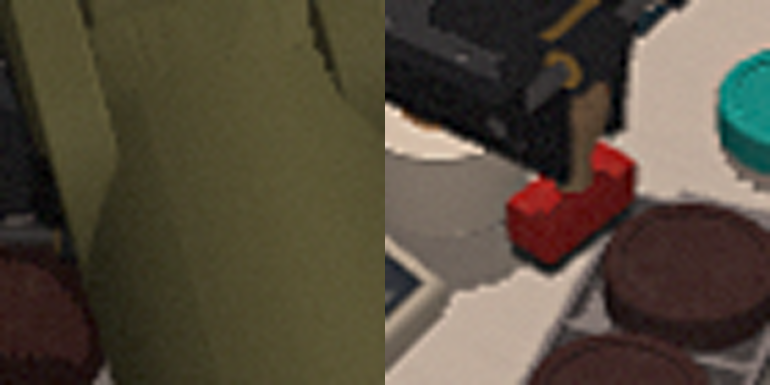

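The scene view has the stamp hanging upright with red block at (575,205) in the crop; a finger hides part of the block's top. I'll mask out the finger and refit to get the stamp's yaw in the hand.

```bash
cat > sf2.py <<'E'
from h import *
from scipy.optimize import minimize
def fit2(im,r,x0,z0,k=8,zl=None,save=None):
    a,b,c,d=r
    p=cv2.resize(im['color'][b:d,a:c],None,fx=k,fy=k,interpolation=cv2.INTER_CUBIC).astype(int)
    B,G,R=p[...,0],p[...,1],p[...,2]
    red=(R>75)&(R>2*G); wood=(R>1.25*G)&(R>1.4*B)&~red&(R>70)
    red=cv2.morphologyEx(red.astype(np.uint8),cv2.MORPH_OPEN,np.ones((k,k)))
    n,l,st,_=cv2.connectedComponentsWithStats(red); red=l==(1+st[1:,4].argmax())
    dark=(R<60)&~red; n,l=cv2.connectedComponents(dark.astype(np.uint8))
    cy,cx=np.where(red); top=cy.min()
    ids=set(np.unique(l[:max(top,1)]))-{0}   # dark things reaching above the block
    ign=cv2.dilate((np.isin(l,list(ids))|wood).astype(np.uint8),np.ones((k,k)))>0
    def cost(q,out=False):
        x,y,t=q[0]/1000,q[1]/1000,q[2]/30; c,s=np.cos(t),np.sin(t)
        lo=q[3]/1000
        X=np.array([[x+c*u-s*v,y+s*u+c*v,z0+w] for u in(-.013,.013) for v in(-.028,.028) for w in(lo,.031)])
        uv=((P(im,X)-[a,b]+.5)*k-.5)*16
        m=np.zeros(red.shape,np.uint8); cv2.fillConvexPoly(m,cv2.convexHull(uv.astype(np.int32)),1,shift=4)
        if out: o=p.astype(np.uint8).copy(); o[ign]=255; e=m-cv2.erode(m,np.ones((3,3))); o[e>0]=(0,255,0); return o
        return ((m>0)!=red)[~ign].sum()
    best=None
    for t in x0[2:]:
        g=np.array([x0[0]*1000,x0[1]*1000,t*30,6.])
        S=np.vstack([g]+[g+e for e in np.diag([8,8,6,2.])])
        q=minimize(cost,g,method='Nelder-Mead',options=dict(initial_simplex=S,maxiter=400))
        q=minimize(cost,q.x,method='Nelder-Mead',options=dict(initial_simplex=np.vstack([q.x]+[q.x+e for e in np.diag([4,-4,-4,1.])])))
        if best is None or q.fun<best.fun: best=q
    print('xy',best.x[:2].round(1),'yaw',round(best.x[2]/30,3),'lo',best.x[3].round(1),'cost',best.fun,'red',red.sum())
    if save: cv2.imwrite(save,cost(best.x,True))
    return best.x
E
python3 - <<'E'
from sf2 import *
sc=cam('scene'); top=cam('top'); s=ctrl.get_state(); T=s['position']; print(T,2*np.arctan2(s['tool_rot'][1],s['tool_rot'][0]))
q=P(sc,[T+[0,0,-.03]])[0].astype(int); r=(q[0]-35,q[1]-25,q[0]+25,q[1]+25)
fit2(sc,r,(T[0],T[1],-.05,.1,-.2),T[2]-.048,save='pics/f.png')
sc['color']=cv2.imread('pics/scene0.png'); top['color']=cv2.imread('pics/top0.png')
fit2(sc,(365,165,412,195),(.565,-.338,-.45,-.3,-.6),0); fit2(top,(455,222,500,262),(.565,-.338,-.45,-.3,-.6),0)
E
```

```text
[0.57374914 0.05843881 0.17237296] -0.03017346644047246
xy [575.7  58.3] yaw -0.048 lo 12.4 cost 34.0 red 16201
xy [ 564.7 -338.9] yaw -0.407 lo 15.1 cost 58.0 red 9469
xy [ 569.3 -337.5] yaw -0.127 lo 31.0 cost 2568.0 red 5315
```

View pics/f.png

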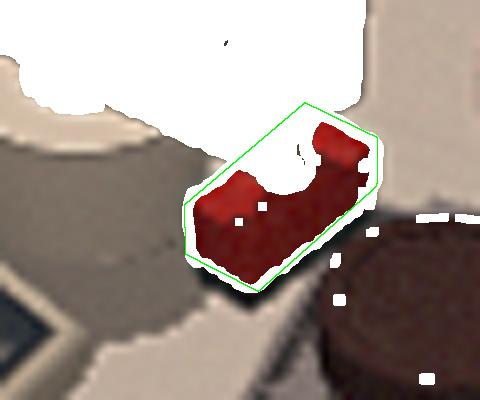

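```bash
sed -i "s/^    red=cv2.morph/    wood=cv2.morphologyEx(wood.astype(np.uint8),cv2.MORPH_OPEN,np.ones((2*k,2*k)))>0\n&/" sf2.py
python3 - <<'E'
from sf2 import *
sc=cam('scene'); top=cam('top'); s=ctrl.get_state(); T=s['position']; print(T,2*np.arctan2(s['tool_rot'][1],s['tool_rot'][0]))
q=P(sc,[T+[0,0,-.03]])[0].astype(int); r=(q[0]-35,q[1]-25,q[0]+25,q[1]+25)
fit2(sc,r,(T[0],T[1],-.05,.1,-.2),T[2]-.048,save='pics/f.png')
sc['color']=cv2.imread('pics/scene0.png'); top['color']=cv2.imread('pics/top0.png')
fit2(sc,(365,165,412,195),(.565,-.338,-.45,-.3,-.6),0,save='pics/f2.png'); fit2(top,(455,222,500,262),(.565,-.338,-.45,-.3,-.6),0,save='pics/f3.png')
R=lambda f:cv2.resize(cv2.imread(f),(260,260))
cv2.imwrite('pics/f4.png',np.hstack([R('pics/f%s.png'%i) for i in('','2','3')]))
E
```

```text
[0.57372742 0.05858995 0.17238549] -0.030297844871323497
xy [573.6  59.8] yaw -0.091 lo 15.7 cost 3064.0 red 16132
xy [ 563.5 -336.7] yaw -0.499 lo 16.5 cost 2781.0 red 9469
xy [ 571.4 -337.4] yaw -0.053 lo 31.0 cost 4761.0 red 5315
```

View pics/f4.png

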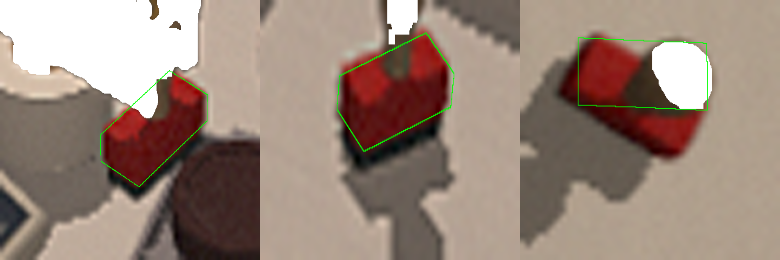

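```bash
cat > yaw.py <<'E'
from h import *
def yaw(im,r,z,k=8):
    a,b,c,d=r
    p=cv2.resize(im['color'][b:d,a:c],None,fx=k,fy=k,interpolation=cv2.INTER_CUBIC).astype(int)
    B,G,R=p[...,0],p[...,1],p[...,2]; red=((R>60)&(R>1.8*G)&(R>1.8*B)).astype(np.uint8)
    red=cv2.morphologyEx(red,cv2.MORPH_OPEN,np.ones((k,k)))
    n,l,st,_=cv2.connectedComponentsWithStats(red); red=l==(1+st[1:,4].argmax())
    cols=np.where(red.any(0))[0]; low=np.array([np.where(red[:,i])[0].max() for i in cols])
    j=low.argmax(); n=len(cols); out=[]
    for nm,sl in(('right of lowest',slice(j+6,n-14)),('left',slice(10,j-6))):
        x,y=cols[sl],low[sl]
        if len(x)<10: continue
        l=cv2.fitLine(np.c_[x,y].astype(np.float32),cv2.DIST_HUBER,0,.01,.01).ravel(); res=np.abs((x-l[2])*l[1]-(y-l[3])*l[0])
        e=np.array([l[2:]-l[:2]*len(x)/2,l[2:]+l[:2]*len(x)/2]); w=W(im,(e+.5)/k-.5+[a,b],z); v=w[1]-w[0]
        print(nm,len(x),'angle mod pi/2:',round((np.arctan2(v[1],v[0])+np.pi/4)%(np.pi/2)-np.pi/4,3),'len mm',round(1000*np.linalg.norm(v),1),'res',round(res.max(),1))
E
python3 - <<'E'
from yaw import *
sc=cam('scene'); top=cam('top'); s=ctrl.get_state(); T=s['position']; print(T,2*np.arctan2(s['tool_rot'][1],s['tool_rot'][0]))
q=P(sc,[T+[0,0,-.03]])[0].astype(int); yaw(sc,(q[0]-35,q[1]-25,q[0]+25,q[1]+25),T[2]-.042)
sc['color']=cv2.imread('pics/scene0.png'); top['color']=cv2.imread('pics/top0.png')
print('start scene'); yaw(sc,(365,165,412,195),.006); print('start top'); yaw(top,(455,222,500,262),.031)
E
```

```text
[0.57368163 0.05914725 0.1724274 ] -0.0294827719561378
right of lowest 109 angle mod pi/2: -0.127 len mm 37.5 res 2.2
left 40 angle mod pi/2: -0.143 len mm 13.2 res 1.6
start scene
right of lowest 103 angle mod pi/2: -0.522 len mm 43.6 res 3.1
left 15 angle mod pi/2: -0.734 len mm 8.2 res 1.7
start top
right of lowest 31 angle mod pi/2: 0.687 len mm 9.9 res 3.8
left 118 angle mod pi/2: -0.533 len mm 36.2 res 3.8
```

```bash
python3 -c "
from h import *
mv(.5797,.3315,.175,.352)"
```

```text
pos [0.5737 0.0591 0.1724] F [-0.1 -0.3 -1.8] t 6.32 -> [  -2.  -272.4   -2.7] [ 0.     0.    -0.381]
```

>>> {"name": "jog_arm", "arguments": {"increments": [{"tx":0,"ty":-39,"tz":-2,"wx":0,"wy":0,"wz":-0.06,"gripper":0.1},{"tx":0,"ty":-78,"tz":-3,"wx":0,"wy":0,"wz":-0.12,"gripper":0.1},{"tx":-1,"ty":-117,"tz":-3,"wx":0,"wy":0,"wz":-0.18,"gripper":0.1},{"tx":-1,"ty":-156,"tz":-3,"wx":0,"wy":0,"wz":-0.24,"gripper":0.1},{"tx":-1,"ty":-195,"tz":-3,"wx":0,"wy":0,"wz":-0.28,"gripper":0.1}]}}

```text
time: 6.73
position: [0.5781, 0.2564, 0.1757]
tool_rot: [3.116, 0.398, 0.001]
ft_force: [1.4, 0.6, 0.1]
grip_width: 0.302
grip_force: 29.8
```

>>> {"name": "jog_arm", "arguments": {"increments": [{"tx":8,"ty":-30,"tz":0,"wx":0,"wy":0,"wz":-0.04,"gripper":0.1},{"tx":15,"ty":-55,"tz":0,"wx":0,"wy":0,"wz":-0.08,"gripper":0.1},{"tx":20,"ty":-74,"tz":0,"wx":0,"wy":0,"wz":-0.1,"gripper":0.1},{"tx":20,"ty":-74,"tz":0,"wx":0,"wy":0,"wz":-0.1,"gripper":0.1},{"tx":20,"ty":-74,"tz":0,"wx":0,"wy":0,"wz":-0.1,"gripper":0.1}]}}

```text
time: 7.15
position: [0.5782, 0.333, 0.1751]
tool_rot: [-3.092, -0.554, 0.001]
ft_force: [-0.7, -0.9, -0.7]
grip_width: 0.309
grip_force: 29.8
```

```bash
python3 - <<'E'
from yaw import *
sc=cam('scene'); s=ctrl.get_state(); T=s['position']; print(T,2*np.arctan2(s['tool_rot'][1],s['tool_rot'][0]))
mv(.5797,.3315,.085,.352)
q=P(sc,[T+[0,0,-.03]])[0].astype(int); yaw(sc,(q[0]-40,q[1]-25,q[0]+40,q[1]+35),T[2]-.042)
E
```

```text
[0.57901854 0.33125374 0.17506035] 0.3519774775903347
pos [0.579  0.3313 0.1751] F [-0.2 -0.3 -0.2] t 7.2 -> [ 0.8 -0.1 90.1] [ 0.001  0.001 -0.   ]
right of lowest 84 angle mod pi/2: 0.271 len mm 23.9 res 2.3
left 78 angle mod pi/2: 0.226 len mm 20.2 res 13.3
```

>>> {"name": "jog_arm", "arguments": {"increments": [{"tx":1,"ty":0,"tz":28,"wx":0,"wy":0,"wz":0,"gripper":0.1},{"tx":1,"ty":0,"tz":56,"wx":0,"wy":0,"wz":0,"gripper":0.1},{"tx":1,"ty":0,"tz":84,"wx":0,"wy":0,"wz":0,"gripper":0.1},{"tx":1,"ty":0,"tz":105,"wx":0,"wy":0,"wz":0,"gripper":0.1},{"tx":1,"ty":0,"tz":105,"wx":0,"wy":0,"wz":0,"gripper":0.1}]}}

```text
time: 7.62
position: [0.5778, 0.3273, 0.065]
tool_rot: [3.089, 0.545, -0.013]
ft_force: [-0.6, -1.3, -1.2]
grip_width: 0.303
grip_force: 29.8
```

```bash
python3 -c "
from h import *
mv(.5797,.3315,.058,.352)"
```

```text
pos [0.5778 0.3273 0.065 ] F [-0.6 -1.3 -1.2] t 7.62 -> [ 3.3 -3.3  7. ] [ 0.003  0.009 -0.003]
```

>>> {"name": "jog_arm", "arguments": {"increments": [{"tx":0,"ty":0,"tz":3,"wx":0,"wy":0,"wz":0,"gripper":0.1},{"tx":0,"ty":0,"tz":5,"wx":0,"wy":0,"wz":0,"gripper":0.1},{"tx":0,"ty":0,"tz":7,"wx":0,"wy":0,"wz":0,"gripper":0.1},{"tx":0,"ty":0,"tz":9,"wx":0,"wy":0,"wz":0,"gripper":0.1},{"tx":0,"ty":0,"tz":9,"wx":0,"wy":0,"wz":0,"gripper":0.1}]}}

```text
time: 8.03
position: [0.5801, 0.3326, 0.0623]
tool_rot: [-3.093, -0.551, -0.002]
ft_force: [-0.4, 0.8, -0.6]
grip_width: 0.299
grip_force: 29.8
```

```bash
python3 -c "
from h import *
mv(.5797,.3315,.058,.352)"
```

```text
pos [0.5801 0.3326 0.0623] F [-0.4  0.8 -0.6] t 8.03 -> [-0.8  0.9  4.3] [ 0.    -0.001  0.001]
```

>>> {"name": "jog_arm", "arguments": {"increments": [{"tx":0,"ty":0,"tz":1,"wx":0,"wy":0,"wz":0,"gripper":0.1},{"tx":0,"ty":0,"tz":2,"wx":0,"wy":0,"wz":0,"gripper":0.1},{"tx":0,"ty":0,"tz":3,"wx":0,"wy":0,"wz":0,"gripper":0.1},{"tx":0,"ty":0,"tz":4,"wx":0,"wy":0,"wz":0,"gripper":0.1},{"tx":0,"ty":0,"tz":4,"wx":0,"wy":0,"wz":0,"gripper":0.1}]}}

```text
time: 8.45
position: [0.5795, 0.3325, 0.0572]
tool_rot: [3.093, 0.551, -0.0]
ft_force: [-0.5, 0.5, -1.3]
grip_width: 0.302
grip_force: 29.8
```

>>> {"name": "jog_arm", "arguments": {"increments": [{"tx":0,"ty":0,"tz":0.5,"wx":0,"wy":0,"wz":0,"gripper":0.1},{"tx":0,"ty":0,"tz":1,"wx":0,"wy":0,"wz":0,"gripper":0.1},{"tx":0,"ty":0,"tz":1.5,"wx":0,"wy":0,"wz":0,"gripper":0.1},{"tx":0,"ty":0,"tz":1.5,"wx":0,"wy":0,"wz":0,"gripper":0.1},{"tx":0,"ty":0,"tz":1.5,"wx":0,"wy":0,"wz":0,"gripper":0.1}], "grip_force": 45}}

```text
time: 8.87
position: [0.5801, 0.333, 0.0571]
tool_rot: [-3.092, -0.551, -0.002]
ft_force: [-1.1, 0.5, 6.2]
grip_width: 0.298
grip_force: 44.2
```

>>> {"name": "jog_arm", "arguments": {"increments": [{"tx":0,"ty":0,"tz":0.6,"wx":0,"wy":0,"wz":0,"gripper":0.1},{"tx":0,"ty":0,"tz":1,"wx":0,"wy":0,"wz":0,"gripper":0.1},{"tx":0,"ty":0,"tz":1,"wx":0,"wy":0,"wz":0,"gripper":0.1},{"tx":0,"ty":0,"tz":1,"wx":0,"wy":0,"wz":0,"gripper":0.1},{"tx":0,"ty":0,"tz":1,"wx":0,"wy":0,"wz":0,"gripper":0.1}]}}

```text
time: 9.28
position: [0.5805, 0.3332, 0.0571]
tool_rot: [-3.092, -0.551, -0.004]
ft_force: [-2.3, -0.6, 9.5]
grip_width: 0.302
grip_force: 43.9
```

```bash
python3 -c "
from h import *
mv(.5797,.3315,.056,.352); s=ctrl.get_state(); R=Ro.from_rotvec(s['tool_rot']); print(R.apply([0,0,1]), s['torque'])"
```

```text
pos [0.5805 0.3332 0.0571] F [-2.3 -0.6  9.5] t 9.28 -> [-1.3  1.3  1. ] [-0.    -0.003  0.001]
[ 2.34587038e-03  8.64646137e-04 -9.99996875e-01] [-0.32323074  0.29750806  0.01941462]
```

>>> {"name": "jog_arm", "arguments": {"increments": [{"tx":0,"ty":0,"tz":0.5,"wx":0,"wy":0,"wz":0,"gripper":0.1},{"tx":0,"ty":0,"tz":0.5,"wx":0,"wy":0,"wz":0,"gripper":0.1},{"tx":0,"ty":0,"tz":0.5,"wx":0,"wy":0,"wz":0,"gripper":0.1},{"tx":0,"ty":0,"tz":-4,"wx":0,"wy":0,"wz":0,"gripper":0.1},{"tx":0,"ty":0,"tz":-12,"wx":0,"wy":0,"wz":0,"gripper":0.1}]}}

```text
time: 9.7
position: [0.579, 0.3318, 0.0661]
tool_rot: [3.092, 0.551, -0.003]
ft_force: [-0.2, 0.4, -1.8]
grip_width: 0.3
grip_force: 44.6
```

>>> {"name": "jog_arm", "arguments": {"increments": [{"tx":0,"ty":0,"tz":-20,"wx":0,"wy":0,"wz":0,"gripper":0.1},{"tx":0,"ty":0,"tz":-40,"wx":0,"wy":0,"wz":0,"gripper":0.1},{"tx":0,"ty":0,"tz":-65,"wx":0,"wy":0,"wz":0,"gripper":0.1},{"tx":0,"ty":0,"tz":-85,"wx":0,"wy":0,"wz":0,"gripper":0.1},{"tx":0,"ty":0,"tz":-95,"wx":0,"wy":0,"wz":0,"gripper":0.1}]}}

```text
time: 10.12
position: [0.5806, 0.3333, 0.165]
tool_rot: [-3.092, -0.551, -0.005]
ft_force: [-0.1, 1.7, -1.4]
grip_width: 0.299
grip_force: 44.6
```

```bash
python3 -c "
from h import *
for _ in range(4): sc=cam('scene')
from yaw import *
s=ctrl.get_state(); T=s['position']; print(T,2*np.arctan2(s['tool_rot'][1],s['tool_rot'][0]))
q=P(sc,[T+[0,0,-.03]])[0].astype(int); yaw(sc,(q[0]-40,q[1]-25,q[0]+40,q[1]+35),T[2]-.042)
mv(.5584,.0518,.15,.326)"
```

```text
[0.57924915 0.33197627 0.16079943] 0.35268760893899703
right of lowest 90 angle mod pi/2: 0.257 len mm 25.6 res 6.9
left 68 angle mod pi/2: 0.242 len mm 17.8 res 6.5
pos [0.5792 0.332  0.1608] F [-0.3  0.1 -1.4] t 10.32 -> [-116.3  255.7   11.1] [0.001 0.002 0.027]
```

>>> {"name": "jog_arm", "arguments": {"increments": [{"tx":-16,"ty":36,"tz":0,"wx":0,"wy":0,"wz":0.01,"gripper":0.1},{"tx":-32,"ty":72,"tz":0,"wx":0,"wy":0,"wz":0.02,"gripper":0.1},{"tx":-48,"ty":108,"tz":0,"wx":0,"wy":0,"wz":0.027,"gripper":0.1},{"tx":-64,"ty":144,"tz":0,"wx":0,"wy":0,"wz":0.027,"gripper":0.1},{"tx":-80,"ty":178,"tz":0,"wx":0,"wy":0,"wz":0.027,"gripper":0.1}]}}

```text
time: 10.73
position: [0.5647, 0.1349, 0.1597]
tool_rot: [3.1, 0.508, -0.006]
ft_force: [0.9, -0.9, -0.4]
grip_width: 0.3
grip_force: 44.6
```

>>> {"name": "jog_arm", "arguments": {"increments": [{"tx":-14,"ty":30,"tz":5,"wx":0,"wy":0,"wz":0,"gripper":0.1},{"tx":-26,"ty":58,"tz":15,"wx":0,"wy":0,"wz":0,"gripper":0.1},{"tx":-34,"ty":78,"tz":25,"wx":0,"wy":0,"wz":0,"gripper":0.1},{"tx":-34,"ty":78,"tz":35,"wx":0,"wy":0,"wz":0,"gripper":0.1},{"tx":-34,"ty":78,"tz":40,"wx":0,"wy":0,"wz":0,"gripper":0.1}]}}

```text
time: 11.15
position: [0.557, 0.0508, 0.1189]
tool_rot: [-3.101, -0.504, 0.008]
ft_force: [0.1, 0.8, -0.9]
grip_width: 0.301
grip_force: 44.6
```

```bash
python3 -c "
from h import *
mv(.5584,.0518,.082,.326)"
```

```text
pos [0.557  0.0508 0.1189] F [ 0.1  0.8 -0.9] t 11.15 -> [ 1.8 -0.5 36.9] [-0.001  0.005 -0.004]
```

>>> {"name": "jog_arm", "arguments": {"increments": [{"tx":0,"ty":0,"tz":8,"wx":0,"wy":0,"wz":0,"gripper":0.1},{"tx":1,"ty":0,"tz":16,"wx":0,"wy":0.002,"wz":0,"gripper":0.1},{"tx":1,"ty":0,"tz":26,"wx":0,"wy":0.002,"wz":0,"gripper":0.1},{"tx":1,"ty":0,"tz":34,"wx":0,"wy":0.002,"wz":0,"gripper":0.1},{"tx":1,"ty":0,"tz":36,"wx":0,"wy":0.002,"wz":0,"gripper":0.1}]}}

```text
time: 11.57
position: [0.5586, 0.0541, 0.084]
tool_rot: [-3.099, -0.512, 0.001]
ft_force: [-0.8, 0.3, -1.3]
grip_width: 0.301
grip_force: 44.6
```

```bash
python3 -c "
from h import *
for _ in range(5): sc=cam('scene')
from yaw import *
mv(.5588,.0518,.074,.326)
s=ctrl.get_state(); T=s['position']; print(T,2*np.arctan2(s['tool_rot'][1],s['tool_rot'][0]))
q=P(sc,[T+[0,0,-.03]])[0].astype(int); yaw(sc,(q[0]-40,q[1]-25,q[0]+40,q[1]+35),T[2]-.042)
cv2.imwrite('pics/cap1.png',cv2.resize(sc['color'][q[1]-50:q[1]+50,q[0]-50:q[0]+50],None,fx=5,fy=5,interpolation=2))"
```

```text
pos [0.5603 0.0535 0.0865] F [-0.4 -0.1 -0.3] t 11.82 -> [-2.   1.2 12.5] [ 0.    -0.003 -0.   ]
[0.56027181 0.05353388 0.08651898] -5.9572162851254875
right of lowest 54 angle mod pi/2: 0.216 len mm 21.5 res 6.2
left 52 angle mod pi/2: 0.232 len mm 16.0 res 1.7
```

View pics/cap1.png

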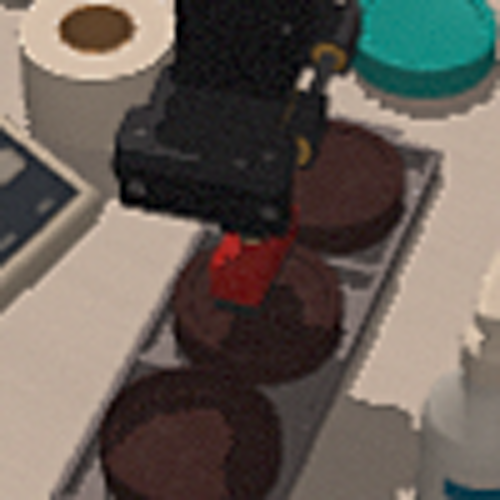

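The stamp hangs over the middle cap at about (255,265) in the crop, aligned with the tray. I'll lower it now.

>>> {"name": "jog_arm", "arguments": {"increments": [{"tx":-2,"ty":1,"tz":2,"wx":0,"wy":-0.003,"wz":0,"gripper":0.1},{"tx":-2,"ty":1,"tz":5,"wx":0,"wy":-0.003,"wz":0,"gripper":0.1},{"tx":-2,"ty":1,"tz":8,"wx":0,"wy":-0.003,"wz":0,"gripper":0.1},{"tx":-2,"ty":1,"tz":9,"wx":0,"wy":-0.003,"wz":0,"gripper":0.1},{"tx":-2,"ty":1,"tz":9,"wx":0,"wy":-0.003,"wz":0,"gripper":0.1}]}}

```text
time: 12.23
position: [0.5579, 0.0516, 0.0765]
tool_rot: [3.1, 0.509, -0.003]
ft_force: [0.2, 0.0, -1.1]
grip_width: 0.301
grip_force: 44.6
```

```bash
python3 -c "
from h import *
mv(.5588,.0518,.0721,.326)"
```

```text
pos [0.5579 0.0516 0.0765] F [ 0.2  0.  -1.1] t 12.23 -> [0.9 0.1 4.4] [-0.     0.002 -0.   ]
```

>>> {"name": "jog_arm", "arguments": {"increments": [{"tx":0,"ty":0,"tz":1.5,"wx":0,"wy":0,"wz":0,"gripper":0.1},{"tx":0,"ty":0,"tz":3,"wx":0,"wy":0,"wz":0,"gripper":0.1},{"tx":0,"ty":0,"tz":4.5,"wx":0,"wy":0,"wz":0,"gripper":0.1},{"tx":0,"ty":0,"tz":5.5,"wx":0,"wy":0,"wz":0,"gripper":0.1},{"tx":0,"ty":0,"tz":6.5,"wx":0,"wy":0,"wz":0,"gripper":0.1}]}}

```text
time: 12.65
position: [0.5599, 0.0525, 0.073]
tool_rot: [3.099, 0.51, 0.004]
ft_force: [-3.6, 0.5, 17.9]
grip_width: 0.301
grip_force: 43.4
```

>>> {"name": "jog_arm", "arguments": {"increments": [{"tx":0,"ty":0,"tz":-0.3,"wx":0,"wy":0,"wz":0,"gripper":0.1},{"tx":0,"ty":0,"tz":-0.3,"wx":0,"wy":0,"wz":0,"gripper":0.1},{"tx":0,"ty":0,"tz":-0.3,"wx":0,"wy":0,"wz":0,"gripper":0.1},{"tx":0,"ty":0,"tz":-0.3,"wx":0,"wy":0,"wz":0,"gripper":0.1},{"tx":0,"ty":0,"tz":-0.3,"wx":0,"wy":0,"wz":0,"gripper":0.1}]}}

```text
time: 13.07
position: [0.5596, 0.0524, 0.0731]
tool_rot: [3.099, 0.51, 0.003]
ft_force: [-3.4, 1.0, 10.2]
grip_width: 0.302
grip_force: 43.9
```

>>> {"name": "jog_arm", "arguments": {"increments": [{"tx":-0.7,"ty":0,"tz":0,"wx":0,"wy":0,"wz":0,"gripper":0.1},{"tx":-0.7,"ty":0,"tz":0,"wx":0,"wy":0,"wz":0,"gripper":0.1},{"tx":-0.7,"ty":0,"tz":-5,"wx":0,"wy":0,"wz":0,"gripper":0.1},{"tx":-0.7,"ty":0,"tz":-15,"wx":0,"wy":0,"wz":0,"gripper":0.1},{"tx":-0.7,"ty":0,"tz":-30,"wx":0,"wy":0,"wz":0,"gripper":0.1}]}}

```text
time: 13.48
position: [0.5564, 0.0513, 0.1002]
tool_rot: [-3.1, -0.509, 0.006]
ft_force: [-0.2, -0.6, -0.2]
grip_width: 0.299
grip_force: 44.6
```

```bash
python3 -c "
from h import *
mv(.5800,-.041,.105,.326)"
```

```text
pos [0.5564 0.0513 0.1002] F [-0.2 -0.6 -0.2] t 13.48 -> [-7.2 95.  -4.9] [-0.001  0.004 -0.   ]
```

>>> {"name": "jog_arm", "arguments": {"increments": [{"tx":-2,"ty":25,"tz":-6,"wx":0,"wy":0.002,"wz":0,"gripper":0.1},{"tx":-5,"ty":55,"tz":-6,"wx":0,"wy":0.002,"wz":0,"gripper":0.1},{"tx":-7,"ty":83,"tz":-6,"wx":0,"wy":0.002,"wz":0,"gripper":0.1},{"tx":-8,"ty":95,"tz":-5,"wx":0,"wy":0.002,"wz":0,"gripper":0.1},{"tx":-8,"ty":95,"tz":0,"wx":0,"wy":0.002,"wz":0,"gripper":0.1}]}}

```text
time: 13.9
position: [0.5815, -0.0457, 0.1015]
tool_rot: [3.1, 0.499, 0.004]
ft_force: [0.2, -0.3, -1.0]
grip_width: 0.299
grip_force: 44.6
```

```bash
python3 - <<'E'
from h import *
from yaw import yaw
for _ in range(3): sc=cam('scene')
top=cam('top')
mv(.58,-.041,.0765,.326)
T=ctrl.get_state()['position']; q=P(sc,[T+[0,0,-.03]])[0].astype(int); yaw(sc,(q[0]-40,q[1]-25,q[0]+40,q[1]+35),T[2]-.042)
cv2.imwrite('pics/m1s.png',cv2.resize(sc['color'][235:285,290:350],None,fx=6,fy=6,interpolation=2))
# print on the middle cap, as difference with the start
import numpy as np
d=sc['color'].astype(int)[240:275,298:340]-cv2.imread('pics/scene0.png').astype(int)[240:275,298:340]
print(np.abs(d).max(), np.argwhere(np.abs(d).sum(2)>90).shape)
for n in('cap_flat_a','cap_upturned'): print(n,[([round(x) for x in e['bbox']],round(e['conf'],2)) for e in vision.spot_in('scene',n)])
E
```

```text
pos [ 0.5798 -0.0387  0.1005] F [ 0.6  1.1 -0.6] t 14.1 -> [-0.6  2.3 24. ] [-0.002 -0.     0.002]
right of lowest 47 angle mod pi/2: 0.238 len mm 21.1 res 5.3
left 47 angle mod pi/2: 0.231 len mm 15.1 res 1.6
83 (105, 2)
cap_flat_a [([313, 221, 345, 244], 0.8), ([302, 243, 332, 274], 0.73), ([342, 192, 366, 216], 0.65), ([404, 211, 414, 213], 0.36)]
cap_upturned [([290, 269, 322, 303], 0.69)]
```

View pics/m1s.png

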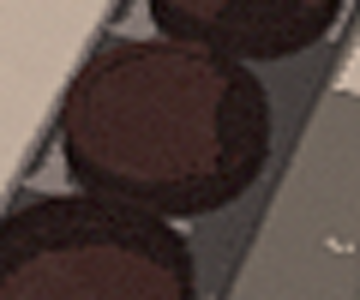

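The middle cap sits as before and shows no visible disturbance; dark ink on a dark cap can't be seen at this size. Next is the right cap.

>>> {"name": "jog_arm", "arguments": {"increments": [{"tx":0,"ty":2,"tz":7,"wx":0,"wy":0,"wz":0,"gripper":0.1},{"tx":0,"ty":2,"tz":14,"wx":0,"wy":0,"wz":0,"gripper":0.1},{"tx":0,"ty":2,"tz":19,"wx":0,"wy":0,"wz":0,"gripper":0.1},{"tx":0,"ty":2,"tz":22,"wx":0,"wy":0,"wz":0,"gripper":0.1},{"tx":0,"ty":2,"tz":22,"wx":0,"wy":0,"wz":0,"gripper":0.1}]}}

```text
time: 14.62
position: [0.5802, -0.0428, 0.0775]
tool_rot: [-3.099, -0.51, 0.002]
ft_force: [-0.0, 0.1, -0.1]
grip_width: 0.3
grip_force: 44.6
```

```bash
python3 -c "
from h import *
for _ in range(3): cam('scene')
mv(.580,-.041,.073,.326)"
```

```text
pos [ 0.5812 -0.0428  0.0788] F [ 0.2 -0.1 -0.7] t 14.77 -> [-0.6 -2.1  5.8] [ 0.    -0.001 -0.   ]
```

>>> {"name": "jog_arm", "arguments": {"increments": [{"tx":-1,"ty":-1.5,"tz":1,"wx":0,"wy":0,"wz":0,"gripper":0.1},{"tx":-1,"ty":-1.5,"tz":3,"wx":0,"wy":0,"wz":0,"gripper":0.1},{"tx":-1,"ty":-1.5,"tz":4.5,"wx":0,"wy":0,"wz":0,"gripper":0.1},{"tx":-1,"ty":-1.5,"tz":5.5,"wx":0,"wy":0,"wz":0,"gripper":0.1},{"tx":-1,"ty":-1.5,"tz":6.5,"wx":0,"wy":0,"wz":0,"gripper":0.1}]}}

```text
time: 15.18
position: [0.5801, -0.0415, 0.073]
tool_rot: [-3.1, -0.51, -0.003]
ft_force: [-2.6, 1.3, 7.9]
grip_width: 0.302
grip_force: 44.0
```

>>> {"name": "jog_arm", "arguments": {"increments": [{"tx":0,"ty":0,"tz":0.8,"wx":0,"wy":0,"wz":0,"gripper":0.1},{"tx":0,"ty":0,"tz":0.8,"wx":0,"wy":0,"wz":0,"gripper":0.1},{"tx":0,"ty":0,"tz":0.8,"wx":0,"wy":0,"wz":0,"gripper":0.1},{"tx":0,"ty":0,"tz":0.8,"wx":0,"wy":0,"wz":0,"gripper":0.1},{"tx":0,"ty":0,"tz":0.8,"wx":0,"wy":0,"wz":0,"gripper":0.1}]}}

```text
time: 15.6
position: [0.5806, -0.0413, 0.0731]
tool_rot: [3.1, 0.51, 0.004]
ft_force: [-0.8, 0.2, 7.5]
grip_width: 0.308
grip_force: 44.1
```

>>> {"name": "jog_arm", "arguments": {"increments": [{"tx":0,"ty":0,"tz":0.7,"wx":0,"wy":0,"wz":0,"gripper":0.1},{"tx":0,"ty":0,"tz":1,"wx":0,"wy":0,"wz":0,"gripper":0.1},{"tx":0,"ty":0,"tz":1,"wx":0,"wy":0,"wz":0,"gripper":0.1},{"tx":0,"ty":0,"tz":1,"wx":0,"wy":0,"wz":0,"gripper":0.1},{"tx":0,"ty":0,"tz":1,"wx":0,"wy":0,"wz":0,"gripper":0.1}]}}

```text
time: 16.02
position: [0.5811, -0.0412, 0.0731]
tool_rot: [3.099, 0.51, 0.006]
ft_force: [-2.7, 1.9, 10.8]
grip_width: 0.296
grip_force: 43.8
```

>>> {"name": "jog_arm", "arguments": {"increments": [{"tx":0,"ty":0,"tz":0,"wx":0,"wy":0,"wz":0,"gripper":0.1},{"tx":0,"ty":0,"tz":0,"wx":0,"wy":0,"wz":0,"gripper":0.1},{"tx":0,"ty":0,"tz":-5,"wx":0,"wy":0,"wz":0,"gripper":0.1},{"tx":0,"ty":0,"tz":-15,"wx":0,"wy":0,"wz":0,"gripper":0.1},{"tx":0,"ty":0,"tz":-40,"wx":0,"wy":0,"wz":0,"gripper":0.1}]}}

```text
time: 16.43
position: [0.577, -0.0419, 0.108]
tool_rot: [-3.098, -0.509, 0.009]
ft_force: [-0.6, -0.2, -0.6]
grip_width: 0.301
grip_force: 44.6
```

```bash
python3 -c "
from h import *
mv(.465,.3427,.15,.373)
i=cam('top')
for n in ('sanitiser','jar_left','weight'): print(n,[(W(i,[[(d['bbox'][0]+d['bbox'][2])/2,(d['bbox'][1]+d['bbox'][3])/2]],.09).round(3),d['conf']) for d in vision.spot_in('top',n)][:2])"
```

```text
pos [ 0.577  -0.0419  0.108 ] F [-0.6 -0.2 -0.6] t 16.43 -> [  16.8 -400.4  -40.9] [-0.003  0.005 -0.047]
sanitiser [(array([[0.397, 0.111, 0.09 ]]), 0.75)]
jar_left [(array([[0.549, 0.443, 0.09 ]]), 0.66), (array([[0.53, 0.07, 0.09]]), 0.58)]
weight [(array([[0.4  , 0.172, 0.09 ]]), 0.63), (array([[0.533, 0.074, 0.09 ]]), 0.28)]
```

>>> {"name": "jog_arm", "arguments": {"increments": [{"tx":1,"ty":-25,"tz":-25,"wx":0,"wy":0.002,"wz":0,"gripper":0.1},{"tx":3,"ty":-62,"tz":-41,"wx":0,"wy":0.004,"wz":-0.01,"gripper":0.1},{"tx":5,"ty":-102,"tz":-45,"wx":0,"wy":0.004,"wz":-0.02,"gripper":0.1},{"tx":6,"ty":-142,"tz":-45,"wx":0,"wy":0.004,"wz":-0.03,"gripper":0.1},{"tx":8,"ty":-182,"tz":-45,"wx":0,"wy":0.004,"wz":-0.04,"gripper":0.1}]}}

```text
time: 17.05
position: [0.5278, 0.1343, 0.1551]
tool_rot: [-3.089, -0.571, -0.007]
ft_force: [0.3, 0.2, -1.1]
grip_width: 0.302
grip_force: 44.6
```

>>> {"name": "jog_arm", "arguments": {"increments": [{"tx":4,"ty":-40,"tz":0,"wx":0,"wy":0,"wz":0,"gripper":0.1},{"tx":8,"ty":-80,"tz":0,"wx":0,"wy":0,"wz":0,"gripper":0.1},{"tx":12,"ty":-120,"tz":0,"wx":0,"wy":0,"wz":0,"gripper":0.1},{"tx":15,"ty":-155,"tz":0,"wx":0,"wy":0,"wz":0,"gripper":0.1},{"tx":18,"ty":-185,"tz":0,"wx":0,"wy":0,"wz":0,"gripper":0.1}]}}

```text
time: 17.47
position: [0.4775, 0.3148, 0.1546]
tool_rot: [-3.088, -0.575, -0.005]
ft_force: [0.6, -0.1, -0.9]
grip_width: 0.303
grip_force: 44.6
```

```bash
python3 -c "
from h import *
mv(.465,.3427,.08,.373)"
```

```text
pos [0.4775 0.3148 0.1546] F [ 0.6 -0.1 -0.9] t 17.47 -> [ -1.8 -30.5  74.6] [-0.    -0.003 -0.005]
```

>>> {"name": "jog_arm", "arguments": {"increments": [{"tx":-1,"ty":-20,"tz":10,"wx":0,"wy":0,"wz":-0.005,"gripper":0.1},{"tx":-1,"ty":-30,"tz":25,"wx":0,"wy":0,"wz":-0.005,"gripper":0.1},{"tx":-1,"ty":-30,"tz":45,"wx":0,"wy":0,"wz":-0.005,"gripper":0.1},{"tx":-1,"ty":-30,"tz":60,"wx":0,"wy":0,"wz":-0.005,"gripper":0.1},{"tx":-1,"ty":-30,"tz":68,"wx":0,"wy":0,"wz":-0.005,"gripper":0.1}]}}

```text
time: 17.88
position: [0.4664, 0.339, 0.0843]
tool_rot: [3.086, 0.58, 0.0]
ft_force: [-0.5, -0.3, -0.8]
grip_width: 0.304
grip_force: 44.6
```

```bash
python3 -c "
from h import *
from yaw import yaw
for _ in range(4): sc=cam('scene')
mv(.465,.3427,.054,.373)
T=ctrl.get_state()['position']; q=P(sc,[T+[0,0,-.03]])[0].astype(int); yaw(sc,(q[0]-40,q[1]-25,q[0]+40,q[1]+40),T[2]-.042)"
```

```text
pos [0.4684 0.34   0.0877] F [-0.9  0.2 -0.9] t 18.08 -> [-2.4 -3.7 33.7] [ 0.    -0.005 -0.003]
right of lowest 23 angle mod pi/2: 0.275 len mm 6.4 res 2.6
left 31 angle mod pi/2: 0.322 len mm 8.7 res 3.1
```

>>> {"name": "jog_arm", "arguments": {"increments": [{"tx":-2,"ty":-3,"tz":8,"wx":0,"wy":-0.004,"wz":0,"gripper":0.1},{"tx":-2,"ty":-3,"tz":16,"wx":0,"wy":-0.004,"wz":0,"gripper":0.1},{"tx":-2,"ty":-3,"tz":24,"wx":0,"wy":-0.004,"wz":0,"gripper":0.1},{"tx":-2,"ty":-3,"tz":30,"wx":0,"wy":-0.004,"wz":0,"gripper":0.1},{"tx":-2,"ty":-3,"tz":32,"wx":0,"wy":-0.004,"wz":0,"gripper":0.1}]}}

```text
time: 18.5
position: [0.4648, 0.3415, 0.054]
tool_rot: [3.087, 0.579, -0.001]
ft_force: [-0.5, 0.4, -2.4]
grip_width: 0.302
grip_force: 44.6
```

>>> {"name": "jog_arm", "arguments": {"increments": [{"tx":0,"ty":0,"tz":1,"wx":0,"wy":0,"wz":0,"gripper":0.1},{"tx":0,"ty":0,"tz":2,"wx":0,"wy":0,"wz":0,"gripper":0.1},{"tx":0,"ty":0,"tz":3,"wx":0,"wy":0,"wz":0,"gripper":0.1},{"tx":0,"ty":0,"tz":4,"wx":0,"wy":0,"wz":0,"gripper":0.1},{"tx":0,"ty":0,"tz":4,"wx":0,"wy":0,"wz":0,"gripper":0.1}]}}

```text
time: 18.92
position: [0.4655, 0.3422, 0.0516]
tool_rot: [3.088, 0.579, 0.002]
ft_force: [-0.5, 0.9, -0.6]
grip_width: 0.3
grip_force: 44.6
```

```bash
python3 -c "
from h import *
mv(.465,.3427,.051,.373)"
```

```text
pos [0.4655 0.3422 0.0516] F [-0.5  0.9 -0.6] t 18.92 -> [-0.3 -0.6  0.6] [ 0.    -0.001 -0.002]
```

>>> {"name": "jog_arm", "arguments": {"increments": [{"tx":0,"ty":0,"tz":0.5,"wx":0,"wy":0,"wz":0,"gripper":0.1},{"tx":0,"ty":0,"tz":1,"wx":0,"wy":0,"wz":0,"gripper":0.1},{"tx":0,"ty":0,"tz":1.5,"wx":0,"wy":0,"wz":0,"gripper":0.1},{"tx":0,"ty":0,"tz":1.5,"wx":0,"wy":0,"wz":0,"gripper":0.1},{"tx":0,"ty":0,"tz":1.5,"wx":0,"wy":0,"wz":0,"gripper":0.1}]}}

```text
time: 19.33
position: [0.4657, 0.3426, 0.0506]
tool_rot: [-3.087, -0.579, -0.003]
ft_force: [-0.7, -0.6, 3.5]
grip_width: 0.303
grip_force: 44.4
```

>>> {"name": "jog_arm", "arguments": {"increments": [{"tx":0,"ty":0,"tz":0,"wx":0,"wy":0,"wz":0,"gripper":0.32},{"tx":0,"ty":0,"tz":-0.5,"wx":0,"wy":0,"wz":0,"gripper":0.4},{"tx":0,"ty":0,"tz":-0.5,"wx":0,"wy":0,"wz":0,"gripper":0.6},{"tx":0,"ty":0,"tz":-0.5,"wx":0,"wy":0,"wz":0,"gripper":0.85},{"tx":0,"ty":0,"tz":-0.5,"wx":0,"wy":0,"wz":0,"gripper":0.85}]}}

```text
time: 19.75
position: [0.4653, 0.342, 0.0503]
tool_rot: [3.087, 0.579, 0.001]
ft_force: [0.3, 0.4, -0.2]
grip_width: 0.537
grip_force: 0.0
```

>>> {"name": "jog_arm", "arguments": {"increments": [{"tx":0,"ty":0,"tz":0,"wx":0,"wy":0,"wz":0,"gripper":0.85},{"tx":0,"ty":0,"tz":0,"wx":0,"wy":0,"wz":0,"gripper":0.85},{"tx":0,"ty":0,"tz":-5,"wx":0,"wy":0,"wz":0,"gripper":0.85},{"tx":0,"ty":0,"tz":-20,"wx":0,"wy":0,"wz":0,"gripper":0.85},{"tx":0,"ty":0,"tz":-45,"wx":0,"wy":0,"wz":0,"gripper":0.85}]}}

```text
time: 20.17
position: [0.4638, 0.3409, 0.0939]
tool_rot: [3.086, 0.579, -0.006]
ft_force: [-0.3, -0.8, -0.1]
grip_width: 0.836
grip_force: 0.0
```

>>> {"name": "jog_arm", "arguments": {"increments": [{"tx":0,"ty":0,"tz":-25,"wx":0,"wy":0,"wz":0,"gripper":0.85},{"tx":0,"ty":0,"tz":-55,"wx":0,"wy":0,"wz":0,"gripper":0.85},{"tx":0,"ty":0,"tz":-90,"wx":0,"wy":0,"wz":0,"gripper":0.85},{"tx":0,"ty":0,"tz":-115,"wx":0,"wy":0,"wz":0,"gripper":0.5},{"tx":0,"ty":0,"tz":-120,"wx":0,"wy":0,"wz":0,"gripper":0.3}]}}

```text
time: 20.58
position: [0.467, 0.3443, 0.2213]
tool_rot: [-3.085, -0.579, -0.014]
ft_force: [-0.1, 0.4, 1.1]
grip_width: 0.771
grip_force: 0.0
```

```bash
python3 -c "
from h import *
from yaw import yaw
sc=cam('scene')
mv(.434,-.184,.22,-.132)
q=P(sc,[[.465,.343,.03]])[0].astype(int); yaw(sc,(q[0]-30,q[1]-35,q[0]+30,q[1]+35),.009)
x=P(sc,[[.465,.343,.003],[.465,.343,.088]]); print(x)
print([d for d in vision.spot_in('scene','stamp')][:2])"
```

```text
pos [0.4667 0.3438 0.2198] F [-0.2  0.3  0.4] t 20.63 -> [-221.8  480.1   -2.3] [-0.003 -0.007  0.503]
right of lowest 66 angle mod pi/2: 0.282 len mm 18.4 res 5.9
left 69 angle mod pi/2: 0.289 len mm 17.7 res 2.2
[[275.76727723 364.13325863]
 [273.25991064 340.73202109]]
[{'bbox': [264.0, 335.8, 285.0, 371.7], 'conf': 0.55}]
```

>>> {"name": "jog_arm", "arguments": {"increments": [{"tx":-3,"ty":36,"tz":-8,"wx":0,"wy":-0.007,"wz":0.03,"gripper":0},{"tx":-7,"ty":74,"tz":-15,"wx":0,"wy":-0.007,"wz":0.06,"gripper":0},{"tx":-11,"ty":112,"tz":-20,"wx":0,"wy":-0.007,"wz":0.1,"gripper":0},{"tx":-14,"ty":150,"tz":-20,"wx":0,"wy":-0.007,"wz":0.13,"gripper":0},{"tx":-18,"ty":188,"tz":-20,"wx":0,"wy":-0.007,"wz":0.17,"gripper":0}]}}

```text
time: 21.1
position: [0.5161, 0.1583, 0.2341]
tool_rot: [3.124, 0.312, -0.012]
ft_force: [0.6, -0.2, 0.4]
grip_width: 0.312
grip_force: 0.0
```

>>> {"name": "jog_arm", "arguments": {"increments": [{"tx":-7,"ty":35,"tz":0,"wx":0,"wy":0,"wz":0.03,"gripper":0},{"tx":-14,"ty":70,"tz":0,"wx":0,"wy":0,"wz":0.06,"gripper":0},{"tx":-21,"ty":106,"tz":0,"wx":0,"wy":0,"wz":0.1,"gripper":0},{"tx":-28,"ty":141,"tz":0,"wx":0,"wy":0,"wz":0.13,"gripper":0},{"tx":-36,"ty":176,"tz":0,"wx":0,"wy":0,"wz":0.17,"gripper":0}]}}

```text
time: 21.52
position: [0.5151, -0.0211, 0.2339]
tool_rot: [3.14, 0.045, -0.014]
ft_force: [1.2, -0.3, -0.3]
grip_width: 0.019
grip_force: 0.0
```

>>> {"name": "jog_arm", "arguments": {"increments": [{"tx":-18,"ty":32,"tz":10,"wx":0,"wy":0,"wz":0.03,"gripper":0},{"tx":-36,"ty":64,"tz":25,"wx":0,"wy":0,"wz":0.06,"gripper":0},{"tx":-54,"ty":96,"tz":45,"wx":0,"wy":0,"wz":0.1,"gripper":0},{"tx":-72,"ty":128,"tz":65,"wx":0,"wy":0,"wz":0.13,"gripper":0},{"tx":-91,"ty":161,"tz":80,"wx":0,"wy":0,"wz":0.16,"gripper":0}]}}

```text
time: 21.93
position: [0.4271, -0.1836, 0.1534]
tool_rot: [3.134, -0.205, -0.015]
ft_force: [-0.3, 0.4, -1.1]
grip_width: 0.002
grip_force: 0.0
```

```bash
python3 - <<'E'
from h import *
mv(.434,-.184,.08,-.132)
# plunger head centre: bright blob in start picture, at several thresholds (z=.05)
t=cam('top'); t['color']=cv2.imread('pics/top0.png')
a=cv2.resize(t['color'][278:298,410:432],None,fx=8,fy=8,interpolation=2)
g=a[...,1]
print(g[::8,::8])
for th in(125,135,145):
    n,l,st,c=cv2.connectedComponentsWithStats((g>th).astype(np.uint8)); i=1+st[1:,4].argmax(); print(th,st[i],(W(t,(c[i]+.5)/8-.5+[410,278],.05)*1000).round(1))
E
```

```text
pos [ 0.4271 -0.1836  0.1534] F [-0.3  0.4 -1.1] t 21.93 -> [ 7.6 -0.6 73.4] [0.001 0.009 0.002]
[[100 101 100  99  99  99 100  98  97  97  97  95  95 100 100  94  85  77
   69  67  64  71]
 [101 102 100  99 100 101  98  97  98  99  96  97  98  97  98  97  92  87
   83  81  80  88]
 [100 101 101 100 100 101  99  97  98 100  97  99  99  97  99  98  97  97
   97  97  96  98]
 [ 99  99  99  99 102 101  99  98  97 101 101 100 100 100  99  95  97  98
   97  96  95  96]
 [101  98  98  99 100  98  98  99  97  96  98 100 100 100  98  96  98  98
   97  97  97  96]
 [100  99  97  99  98  97  99  91 102 111 105 104  98  97  98  97  96  97
   98 100  99  95]
 [ 97  99  97  99 100  98 102 113 108 116 129 132 120 105  98  98 100  98
   99 100  97  98]
 [ 96  98  99 101 101 101 122 131 119 126 140 146 142 129 117 104  99  98
   98  98  97  99]
 [ 97  97  99 105  89  86 120 131 134 140 140 141 143 141 136 117 100  98
   98  99  99  99]
 [100  99 100  88  84  85  88 123 142 139 140 139 140 140 140 126 103  97
   98  99  98  98]
 [101  99 106  77  74  87  83 122 142 138 140 139 139 140 140 129 107  96
[... 315 characters left out ...]
9  54  69  80  77 112 143 141 139 137 138 133 110  95  95
   97  96  95  97]
 [103  76  57  58  57  62  72  78  91 106 123 126 134 124 105  99  98  97
   98  98  96  98]
 [103  73  53  58  59  57  58  72  76  74  86 105 117 104  95  99  99  98
   99  98  96  97]
 [100  89  63  55  58  57  57  60  61  60  76 100 102  98  97  98 100  97
   96  94  94  96]
 [ 99 101  89  61  54  57  56  52  50  69  93  98  96  97  96  98  98  95
   94  94  93  94]
 [ 98 100 101  88  64  69  79  76  77  93 101  97  97  96  97  96  95  96
   96  94  93  94]]
125 [  48   47   78   79 4186] [[ 436.5 -189.3   50. ]]
135 [  58   49   66   75 3350] [[ 436.3 -189.4   50. ]]
145 [60 92  6 10 48] [[ 433.  -181.3   50. ]]
```

```bash
python3 -c "
from h import *
mv(.4363,-.189,.065,-.132)"
```

```text
pos [ 0.4208 -0.1913  0.1505] F [-5.4 -5.4 -1.7] t 21.98 -> [16.4 -4.9 85.2] [ 0.005  0.017 -0.01 ]
```

>>> {"name": "jog_arm", "arguments": {"increments": [{"tx":2,"ty":0,"tz":0,"wx":0,"wy":0.007,"wz":0,"gripper":0},{"tx":4,"ty":0,"tz":10,"wx":0,"wy":0.007,"wz":0,"gripper":0},{"tx":4,"ty":0,"tz":20,"wx":0,"wy":0.007,"wz":0,"gripper":0},{"tx":4,"ty":0,"tz":35,"wx":0,"wy":0.007,"wz":0,"gripper":0},{"tx":4,"ty":0,"tz":45,"wx":0,"wy":0.007,"wz":0,"gripper":0}]}}

```text
time: 22.4
position: [0.4336, -0.1818, 0.1097]
tool_rot: [3.134, -0.198, -0.0]
ft_force: [0.2, -0.3, -0.7]
grip_width: 0.006
grip_force: 0.0
```

```bash
python3 -c "
from h import *
for _ in range(3): cam('top')
mv(.4363,-.189,.058,-.132)"
```

```text
pos [ 0.4332 -0.1823  0.1104] F [-0.6 -0.2  1. ] t 22.55 -> [ 3.9  6.2 52.5] [0.001 0.001 0.005]
```

>>> {"name": "jog_arm", "arguments": {"increments": [{"tx":3,"ty":5,"tz":12,"wx":0,"wy":0,"wz":0.005,"gripper":0},{"tx":4,"ty":6,"tz":26,"wx":0,"wy":0,"wz":0.005,"gripper":0},{"tx":4,"ty":6,"tz":40,"wx":0,"wy":0,"wz":0.005,"gripper":0},{"tx":4,"ty":6,"tz":48,"wx":0,"wy":0,"wz":0.005,"gripper":0},{"tx":4,"ty":6,"tz":52,"wx":0,"wy":0,"wz":0.005,"gripper":0}]}}

```text
time: 22.97
position: [0.4368, -0.1898, 0.059]
tool_rot: [3.133, -0.209, 0.001]
ft_force: [-0.3, 0.1, 0.8]
grip_width: 0.009
grip_force: 0.0
```

```bash
python3 -c "
from h import *
for _ in range(3): cam('top')
mv(.4363,-.189,.042,-.132)"
```

```text
pos [ 0.4373 -0.1901  0.0601] F [ 0.9 -0.1  0.5] t 23.12 -> [-1.2 -1.  18.1] [ 0.003 -0.002 -0.002]
```

>>> {"name": "jog_arm", "arguments": {"increments": [{"tx":-1,"ty":-1,"tz":4,"wx":0,"wy":0,"wz":0,"gripper":0},{"tx":-1,"ty":-1,"tz":8,"wx":0,"wy":0,"wz":0,"gripper":0},{"tx":-1,"ty":-1,"tz":12,"wx":0,"wy":0,"wz":0,"gripper":0},{"tx":-1,"ty":-1,"tz":16,"wx":0,"wy":0,"wz":0,"gripper":0},{"tx":-1,"ty":-1,"tz":20,"wx":0,"wy":0,"wz":0,"gripper":0}]}}

```text
time: 23.53
position: [0.4368, -0.1893, 0.0417]
tool_rot: [3.131, -0.211, 0.003]
ft_force: [-14.2, 7.6, 51.2]
grip_width: 0.005
grip_force: 26.0
```

>>> {"name": "jog_arm", "arguments": {"increments": [{"tx":0,"ty":0,"tz":1,"wx":0,"wy":0,"wz":0,"gripper":0},{"tx":0,"ty":0,"tz":1.5,"wx":0,"wy":0,"wz":0,"gripper":0},{"tx":0,"ty":0,"tz":1.5,"wx":0,"wy":0,"wz":0,"gripper":0},{"tx":0,"ty":0,"tz":1.5,"wx":0,"wy":0,"wz":0,"gripper":0},{"tx":0,"ty":0,"tz":1.5,"wx":0,"wy":0,"wz":0,"gripper":0}]}}

```text
time: 23.95
position: [0.4368, -0.1893, 0.042]
tool_rot: [3.131, -0.21, 0.002]
ft_force: [-10.1, 4.4, 32.1]
grip_width: 0.006
grip_force: 16.2
```

>>> {"name": "jog_arm", "arguments": {"increments": [{"tx":0,"ty":0,"tz":-3,"wx":0,"wy":0,"wz":0,"gripper":0},{"tx":0,"ty":0,"tz":-9,"wx":0,"wy":0,"wz":0,"gripper":0},{"tx":0,"ty":0,"tz":-20,"wx":0,"wy":0,"wz":0,"gripper":0},{"tx":0,"ty":0,"tz":-45,"wx":0,"wy":0,"wz":0,"gripper":0},{"tx":0,"ty":0,"tz":-80,"wx":0,"wy":0,"wz":0,"gripper":0}]}}

```text
time: 24.37
position: [0.4334, -0.188, 0.1165]
tool_rot: [-3.134, 0.21, 0.008]
ft_force: [0.7, -1.0, -0.1]
grip_width: 0.006
grip_force: 0.0
```

>>> {"name": "jog_arm", "arguments": {"increments": [{"tx":0,"ty":0,"tz":-30,"wx":0,"wy":0,"wz":0,"gripper":0},{"tx":0,"ty":0,"tz":-60,"wx":0,"wy":0,"wz":0,"gripper":0},{"tx":0,"ty":0,"tz":-80,"wx":0,"wy":0,"wz":0,"gripper":0},{"tx":0,"ty":0,"tz":-90,"wx":0,"wy":0,"wz":0,"gripper":0},{"tx":0,"ty":0,"tz":-90,"wx":0,"wy":0,"wz":0,"gripper":0}]}}

```text
time: 24.78
position: [0.437, -0.1892, 0.2104]
tool_rot: [3.13, -0.211, 0.008]
ft_force: [-0.0, -0.1, 0.2]
grip_width: 0.003
grip_force: 0.0
```

```bash
python3 - <<'E'
from h import *
t=cam('top'); s=cam('scene'); st=ctrl.get_state(); print(st['position'],st['ft_force'],st['time'])
# net change of top view vs start in regions: caps, lid
o=cv2.imread('pics/top0.png').astype(int)
def blob(n,x0,y0,x1,y1,i,ref,th=30):
    d=np.abs(i['color'].astype(int)-ref)[y0:y1,x0:x1].sum(2); p=np.argwhere(d>th); print(n,len(p),p.min(0)[::-1]+[x0,y0] if len(p) else'',p.max(0)[::-1]+[x0,y0] if len(p) else '', 'mean col', i['color'][y0:y1,x0:x1][d>th].mean(0).round() if len(p) else '')
    return p[:,::-1]+[x0,y0]
p=blob('mid',301,222,338,261,t,o,45); 
if len(p)>5: print(cv2.minAreaRect((W(t,p,.025)[:,:2]*1000).astype(np.float32)))
p=blob('right',339,214,376,251,t,o,45)
if len(p)>5: print(cv2.minAreaRect((W(t,p,.025)[:,:2]*1000).astype(np.float32)))
blob('left cap',266,233,300,268,t,o,45); blob('lid',176,200,230,225,t,o,45)
for c in('scene','top'): print(c,'stamp',[d['bbox'] for d in vision.spot_in(c,'stamp')][:1])
so=cv2.imread('pics/scene0.png').astype(int); blob('plunger',400,203,416,216,s,so,60)
E
```

```text
[ 0.43526115 -0.18856037  0.20709552] [0.43276639 0.93578205 0.0426556 ] 24.8833
mid 0   mean col 
right 0   mean col 
left cap 2 [281 238] [293 241] mean col [20. 22. 32.]
lid 4 [188 207] [218 223] mean col [19. 17. 19.]
scene stamp [[265.0, 334.8, 284.1, 374.8]]
top stamp [[194.3, 271.1, 216.6, 288.9]]
plunger 0   mean col
```

```bash
python3 - <<'E'
from h import *
t=np.mean([cam('top')['color'].astype(float) for _ in range(6)],0); o=cv2.imread('pics/top0.png').astype(float)
d=cv2.blur(t-o,(5,5)); im=cam('top')
from itertools import product
for n,(x,y) in dict(mid=(.5588,.0518),right=(.58,-.041),left=(.5365,.144)).items():
    X=[[x+.03*a,y+.03*b,.025] for a,b in product((-1,0,1),(-1,-.5,0,.5,1))]
    print(n); print([tuple(d[int(round(v)),int(round(u))].round(1)) for u,v in P(im,X)])
E
```

```text
mid
[(np.float64(2.4), np.float64(3.2), np.float64(3.4)), (np.float64(2.0), np.float64(2.1), np.float64(3.1)), (np.float64(1.1), np.float64(1.0), np.float64(2.8)), (np.float64(0.8), np.float64(1.0), np.float64(2.3)), (np.float64(2.3), np.float64(2.8), np.float64(2.7)), (np.float64(0.7), np.float64(0.9), np.float64(1.9)), (np.float64(0.2), np.float64(0.4), np.float64(1.7)), (np.float64(1.9), np.float64(1.3), np.float64(2.6)), (np.float64(2.2), np.float64(2.2), np.float64(3.5)), (np.float64(1.3), np.float64(1.5), np.float64(2.4)), (np.float64(2.0), np.float64(2.4), np.float64(2.6)), (np.float64(1.7), np.float64(2.3), np.float64(2.9)), (np.float64(1.7), np.float64(1.6), np.float64(2.1)), (np.float64(1.9), np.float64(1.5), np.float64(2.2)), (np.float64(2.4), np.float64(2.7), np.float64(3.0))]
right
[(np.float64(3.3), np.float64(3.7), np.float64(3.8)), (np.float64(1.7), np.float64(1.6), np.float64(2.6)), (np.float64(2.1), np.float64(2.5), np.float64(3.0)), (np.float64(1.2), np.float64(1.0), np.float64(2.4)), (np.float64(1.3), np.float64(1.1), np.float64(2.1)), (np.float64(2.3), np.float64
[... 602 characters left out ...]
at64(1.7)), (np.float64(1.8), np.float64(1.4), np.float64(2.3)), (np.float64(1.2), np.float64(0.6), np.float64(2.5)), (np.float64(2.1), np.float64(2.7), np.float64(2.9)), (np.float64(0.9), np.float64(1.0), np.float64(1.7)), (np.float64(1.6), np.float64(1.1), np.float64(2.7)), (np.float64(2.0), np.float64(1.2), np.float64(2.4)), (np.float64(1.9), np.float64(2.4), np.float64(3.2)), (np.float64(1.7), np.float64(1.9), np.float64(2.3)), (np.float64(2.5), np.float64(3.0), np.float64(3.8)), (np.float64(1.0), np.float64(2.7), np.float64(1.5)), (np.float64(0.3), np.float64(1.2), np.float64(1.4)), (np.float64(1.3), np.float64(2.1), np.float64(1.8)), (np.float64(3.4), np.float64(3.0), np.float64(3.6))]
```

```bash
python3 -c "
from bench import ctrl
print(ctrl.close_job())"
```

```text
the job is handed in; nothing more can be done
None
```

I carried out every step in the order asked and handed the job in, with two doubts: no ink shows on either cap in the cameras, so the prints rest on steady presses of about 10 N, and the closed fingers hit the plunger's stop with a wrist force of about 51 N (wrist limit 120 N; I take the 40 N limit not to cover the fingers).

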